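# Nest the sample cups and hand over the ball tray

### The arm

A 6-joint arm with a two-finger parallel gripper is mounted at the origin on the work surface. World frame = base frame: x ahead of the robot, y to its left, z up, the work surface at z = 0. Lengths are in mm, angles in rad, forces in N, time in s.
With the tool pointing down it reaches from about 275 to 825 mm from the base axis. Payload 4.9 kg.
Tool frame: the origin (TCP) lies midway between the tips of the shut fingers; the grasp point (between the pads) lies 19 mm behind it (bot.hold_point_z is the distance from the TCP to the grasp point, in mm); x points along the fingers, y is the direction in which the jaws open and shut, and the axes are right-handed (so a half turn about x gives the same grasp; the last joint's range is limited). The gripper opens to 85 mm and grips with 20 to 120 N. Pads are 22 mm wide; open, the fingers measure 114 mm over their backs; the gripper's body (76 mm by 85 mm) begins 54 mm behind the grasp point. The pads swing forward as they close: fully open they stand 13 mm farther back than shut.
Start: joints at [1.005, 0.326, -0.193, 1.052, 0, 1.437], TCP at [230.175, 499.538, 231.281] pointing down, gripper open.
Joint ranges: [-2.65, 2.65], [-0.97, 1.79], [-1.3, 1.35], [-1.93, 2.1], [-1.47, 1.37], [-3.14, 3.14]. Speed limits (rad/s): [2.57, 2.57, 3.14, 3.14, 3.14, 3.14].

### API

Orientations are given as a unit quaternion [x, y, z, w].
In Python, from station import readout, vision, bot, models gives the robot as it stands. The module is installed in compiled form; this text tells all that it offers.
- The arm moves only by the tool carry_out, never from a script. Its argument "series" is a list of rows, each a list of 3 entries, a list of its own where there are three numbers: the shift along the world's x, y, z in cm, then the turn, a rotation vector about the world's x, y, z in degrees, then the closure in counts, from 0 (fully open) to 255 (shut). A call has 1 to 10 rows; each row shifts and turns the commanded pose from where the row before left it; what a row does not reach is not made up. A row lasts 1/12 s, in which the tool goes at most 41.7 mm and 7.16 degrees, less where a joint would pass 70% of its speed; a pose out of reach is approached as far as the arm can. A call is refused whole if a number of a shift passes 4.17 or a number of a turn 7.16, either way. A call with a gripper value outside its range is refused whole. The fingers move at their own pace and stop on an object; "newtons" is the grip in N (left out, the last holds). Time passes only in rows, so rows that do not move let the fingers close. It gives the time, the measured TCP pose, the force and the opening at its end, in the units of the state.
- readout.observe(): the state, without advancing time (a new reading comes with each control period).
- vision.snapshot(name): name is "scene" or "top"; returns a dict with "pixels" (480x640x3 uint8, blue, green, red), "range_z" (480x640 float32, mm along the optical axis (not along the pixel's ray), 0 where there is no reading), "camera_matrix" (3x3 intrinsics, pixels), "k1" (the pictures are not rectified: a ray, as slopes to the right and down, at radius r is drawn at 1 + k1 r^2 times it, then the intrinsics apply), "R" (3x3) and "t" (3): a world point X has camera coordinates R X + t. Camera axes: x right, y down, z forward; pixel columns grow to the right and rows downward; lengths in mm; the calibration is good to about 2 mm. A picture is of the moment at which its call begins.
- bot.sign_off(): hands the job in, once; it reports no verdict.
Trained networks look in a picture, given as the dict that the camera call returned (one of the last four; its "shot" number tells which), for a name from the list of things; names that differ only in an ending like _2 or _b are one class to them, and where a whole thing is asked for, a point or a joint stands for the part that bears it (a point fixed in the world has none). Each returns a list of dicts, best first, with "score" (0 to 1); they miss things now and then, are a little off and sometimes report something else, mostly with a low value. They report only what shows in the picture. A call takes as long as a camera call. They do not tell look-alikes from the thing itself.
- models.masks_of(picture, thing): "pixels" (480x640 bool, what is visible of it) and "bbox" ([centre column, centre row, width, height] in pixels, round what is visible of it).
The state is a dict: "t": time; "joint_pos": joint angles; "joint_vel": joint speeds; "effort": joint torques, N m; "ee_pos": TCP position; "tcp_rot": TCP orientation; "wrist_force": force on the tool from outside, world axes, zero at the start; "torque": the same for the moment, N m; "gripper_width": finger opening in mm.
Only numpy, scipy, OpenCV 4.12 (cv2) and the standard library are available. Lean on these libraries where they do the work, as an engineer would, in place of code of your own. Each camera call takes 0.05 s, during which the arm holds its last target. There are 200 camera calls.

### The job

Pack up the milling kit: set the blue beaker down inside the green dish that stands in the white tray, and the narrow orange cup inside the beaker (put them in, don't drop them), while the tray is still on the bench. Then pick the tray up by its black grip bar, carry it over to the round blue mat without letting the steel ball roll out of its shallow pocket, and finish still holding it there, level and still, with its underside about 15 cm above the middle of the mat. Keep the tray and ball level all the way and leave everything else on the bench where it is.

Things in the scene. Friction and masses are not known exactly. Their poses are not given: they have to be found in the camera images.
- tray: Loose white carrying tray, 250 x 130 mm (its own x by y), floor 4 mm thick, outer walls 14 mm high, about 0.35 kg empty. Origin: centre of the underside; z up. The handle stands across its middle (x = 0). The green dish stands at x = +75 mm inside a low locating ring (5 mm high, 44 mm outer radius); the ball pocket is at x = -80 mm. With ball and nested cups aboard the tray balances nearly under the bar and weighs about 0.6 kg.
- tray_bar (a point): Centre of the tray's black grip bar: flat-sided bar 16 mm thick (along the tray's x) and 22 mm high, running 118 mm along the tray's y, its centre 123 mm above the tray's underside and its top at 134 mm; carried on two aluminium posts at y = +-55 mm. Pinch it from above at its middle, jaws closing along the tray's x. Its axes are the tray's axes.
- pocket (a point): Where the ball's centre is when it lies in the middle of its pocket: 80 mm from the tray's middle towards -x of the tray, 19 mm above the underside. The pocket is a flat black round spot of 20 mm radius with a rim only 2.5 mm high, so the ball rolls about in it and runs out over the rim if the tray tips about 30 degrees or is jerked.
- ball_center (a point): Centre of the loose polished steel ball, 30 mm diameter, 0.11 kg, lying in the pocket.
- dish_mid (a point): Largest of the three cups: green round dish, 78 mm outer diameter, 26 mm high, wall 3 mm, floor 4 mm thick, standing loose in the tray at the +x end (underside 4 mm above the tray's underside). The point is on its axis, half-way up (13 mm above its underside); z up.
- beaker_mid (a point): Middle cup: blue straight beaker, 56 mm outer diameter, 50 mm high, wall 3 mm, floor 4 mm, 0.04 kg, standing on the bench, open top. The point is on its axis, half-way up (25 mm above its underside). Set inside the dish its top 28 mm stand above the dish's rim, so hold it by its upper half. Seated in the dish, this point is 16 mm above the dish's point.
- thimble_mid (a point): Smallest cup: narrow orange cup, 40 mm outer diameter, 74 mm high, wall 3 mm, floor 4 mm, 0.03 kg, standing on the bench, open top. The point is on its axis, half-way up (37 mm above its underside). Set inside the beaker its top 28 mm stand above the beaker's rim, so hold it by its upper part. Seated in the beaker, this point is 16 mm above the beaker's point.
- mat: Round blue hand-over mat with a thin white ring, 160 mm diameter, flat on the bench (under 2 mm thick). Origin: its centre at bench height.
- timer: Bystander: lime-green lab timer lying flat, 70 x 75 x 22 mm; origin at the centre of the underside.
- vial: Bystander: small blue-capped clear jar, 44 mm diameter, 85 mm high; origin at the centre of the underside.
- tipbox: Bystander: blue pipette-tip box with clear lid, 85 x 120 x 67 mm; origin at the centre of the underside.
Not all that is in view belongs to the job. Of the things that look like the part that bears thimble_mid, take the one that is nearest to the robot's base at the start. What is shaped like the part that bears dish_mid but yellow is not meant.

How it is judged (in metres and radians):
On the way:
1. with the tray on the bench, the beaker sits down inside the dish and the orange cup down inside the beaker, both let go (horizontal distance between beaker_mid and dish_mid below 0.012 m and z of beaker_mid in the frame of dish_mid between 0.01 and 0.02 m and horizontal distance between thimble_mid and beaker_mid below 0.009 m and z of thimble_mid in the frame of beaker_mid between 0.01 and 0.021 m and height (world z) of tray below 0.01 m and contact force between each of beaker, thimble and the fingers below 0.1 N), for 0.2 s.
At the end, for the whole second after the job is handed in: Held still by the fingers: underside 115-190 mm above the bench, middle within 40 mm of the mat's centre, tilt under 0.12 rad; ball within 18 mm of the pocket point; dish within 10 mm of its seat, beaker seated in the dish, orange cup seated in the beaker (horizontal distance between beaker_mid and dish_mid below 0.012 m and z of beaker_mid in the frame of dish_mid between 0.01 and 0.02 m and horizontal distance between thimble_mid and beaker_mid below 0.009 m and z of thimble_mid in the frame of beaker_mid between 0.01 and 0.021 m and y of dish_mid in the frame of tray between -0.01 and 0.01 m and x of dish_mid in the frame of tray between 0.065 and 0.085 m and z of dish_mid in the frame of tray below 0.022 m and distance between ball_center and pocket below 0.018 m and height (world z) of tray between 0.115 and 0.19 m and angle between tray's own z axis and vertical below 0.12 rad and horizontal distance between tray and mat below 0.04 m and linear speed of tray below 0.03 m/s and angular speed of tray below 0.15 rad/s and contact force between the fingers and tray above 1 N); the arm keeps its last pose, push and grip.
It fails at once if the ball left its pocket (distance between ball_center and pocket above 0.02 m).
It fails at once if the tray was tipped by more than 0.4 rad (angle between tray's own z axis and vertical above 0.4 rad).
It fails at once if a cup was dropped (falling free faster than 0.7 m/s) ((linear speed of beaker above 0.7 m/s and contact force between anything else and beaker below 0.01 N) or (linear speed of thimble above 0.7 m/s and contact force between anything else and thimble below 0.01 N)).
It fails at once if a bystander (timer, small jar, tip box) was moved by more than 30 mm (distance of any of timer, vial, tipbox from where it was at the start of the episode above 0.03 m).
It also fails if it takes over 72 s, if anything falls off the work surface, if the arm or the gripper's body presses on something with over 40 N, if the wrist force passes 120 N, or if a joint passes its speed limit or range.

## Working session

There is one attempt and no reset: what is moved stays moved. The work goes in short steps, Python scripts to look and compute and a tool call to move; the robot and the scene stay as the last step left them, time stands still between calls to the robot, and variables do not carry over. Pictures are saved under pics/ and viewed, and the job is handed in when it is done.

Besides the shell and the picture viewer there is one more tool, called after "Call:" by a JSON object that holds its "op" and its "data", one argument or row to a line. carry_out: Moves the arm, as the interface text tells. Its arguments: {"type":"object","properties":{"series":{"type":"array"},"newtons":{"type":"number"}},"required":["series"]}

```bash
mkdir -p pics; cat > h.py <<'E'
import numpy as np, cv2
from station import readout, vision, bot, models
def pix2world(s,uv,z=None):
    """uv Nx2 -> world, with depth range_z at pixel unless plane z given"""
    K=np.array(s["camera_matrix"]);k=s["k1"];R=np.array(s["R"]);t=np.array(s["t"])
    uv=np.asarray(uv,float).reshape(-1,2)
    n=cv2.undistortPoints(uv.reshape(-1,1,2),K,np.array([k,0,0,0,0.])).reshape(-1,2)
    d=np.c_[n,np.ones(len(n))]
    if z is None:
        r=s["range_z"][uv[:,1].astype(int),uv[:,0].astype(int)]
        return (d*r[:,None]-t)@R
    C=-R.T@t; dw=d@R
    return C+dw*((z-C[2])/dw[:,2])[:,None]
def world2pix(s,X):
    K=np.array(s["camera_matrix"]);k=s["k1"];R=np.array(s["R"]);t=np.array(s["t"])
    return cv2.projectPoints(np.asarray(X,float).reshape(-1,1,3),cv2.Rodrigues(R)[0],t,K,np.array([k,0,0,0,0.]))[0].reshape(-1,2)
E
python3 - <<'E'
from h import *
print(readout.observe())
for n in ["scene","top"]:
    s=vision.snapshot(n); cv2.imwrite(f"pics/{n}0.png",s["pixels"])
    print(n,-np.array(s["R"]).T@s["t"],s["k1"])
    for th in ["tray","tray_bar","ball_center","dish_mid","beaker_mid","thimble_mid","mat","timer","vial","tipbox"]:
        for m in models.masks_of(s,th):
            P=np.argwhere(m["pixels"])[:,::-1]; 
            P=P[s["range_z"][P[:,1],P[:,0]]>0]
            if len(P)==0: continue
            W=pix2world(s,P)
            print(th,round(m["score"],2),np.round(m["bbox"]),"med",np.median(W,0).round(),"z98",np.percentile(W[:,2],98).round(),len(P))
E
```

```text
{'t': 0.0, 'joint_pos': array([ 1.00482189e+00,  3.26978975e-01, -1.93585185e-01,  1.05200403e+00,
       -2.55527903e-05,  1.43657507e+00]), 'joint_vel': array([-6.39791013e-04,  9.53517433e-04,  1.14024543e-03,  8.14278193e-05,
        3.41974186e-04,  2.45766365e-04]), 'effort': array([-2.87992398e-04, -4.43408275e+01,  2.62434751e+01,  1.55055325e-02,
       -2.05531715e-04,  1.22152682e-05]), 'ee_pos': array([229.84443749, 499.02458656, 230.48223849]), 'tcp_rot': array([ 0.15087331,  0.69090024, -0.15205641,  0.69048748]), 'wrist_force': array([-0.0984556 , -0.73728279,  0.23708492]), 'torque': array([ 0.01136435, -0.01757265,  0.02825601]), 'gripper_width': 85.07065907849795}
scene [1586.29052851  311.70382486  945.87073032] 0.008198956636479966
tray 0.56 [342. 298.  79.  83.] med [584.  25.   5.] z98 134.0 3557
tray_bar 0.67 [342. 295.  75.  91.] med [584.  25.   5.] z98 134.0 3530
tray_bar 0.65 [336. 318.  32.  32.] med [649.  25.  12.] z98 31.0 804
ball_center 0.5 [355. 275.  12.  12.] med [510.  28.  23.] z98 34.0 103
dish_mid 0.97 [338. 318.  34.  31.] med [648.  25.  12.]
[... 1305 characters left out ...]
[363. 224.  28.  28.] med [ 558. -122.    5.] z98 28.0 759
beaker_mid 0.58 [418. 197.  27.  24.] med [ 627. -262.   11.] z98 52.0 465
thimble_mid 0.64 [435. 240.  19.  26.] med [ 511. -299.   39.] z98 77.0 290
thimble_mid 0.58 [483. 280.  25.  14.] med [ 411. -421.   42.] z98 76.0 353
thimble_mid 0.54 [427. 276.  20.  20.] med [ 425. -281.   36.] z98 76.0 283
mat 0.87 [177. 269.  62.  62.] med [453. 357.   1.] z98 6.0 3028
timer 0.78 [498. 246.  33.  32.] med [ 497. -457.   21.] z98 27.0 864
vial 0.79 [398. 156.  22.  28.] med [ 714. -207.   82.] z98 89.0 377
vial 0.33 [179. 269.  60.  61.] med [453. 358.   1.] z98 6.0 2940
tipbox 0.59 [216. 335.  56.  37.] med [287. 240.  66.] z98 71.0 1945
```

View pics/scene0.png

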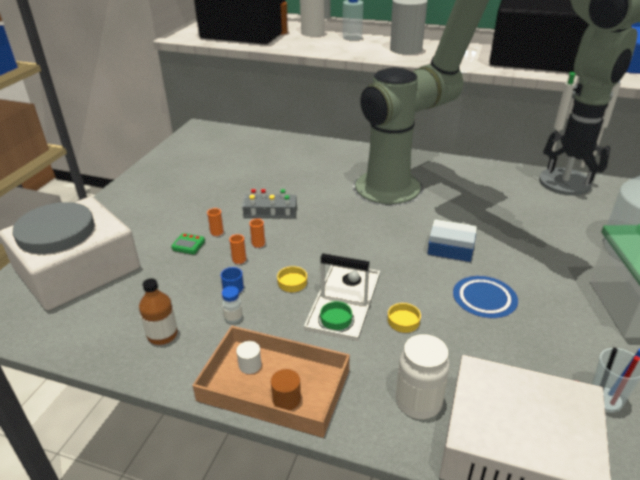

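View pics/top0.png

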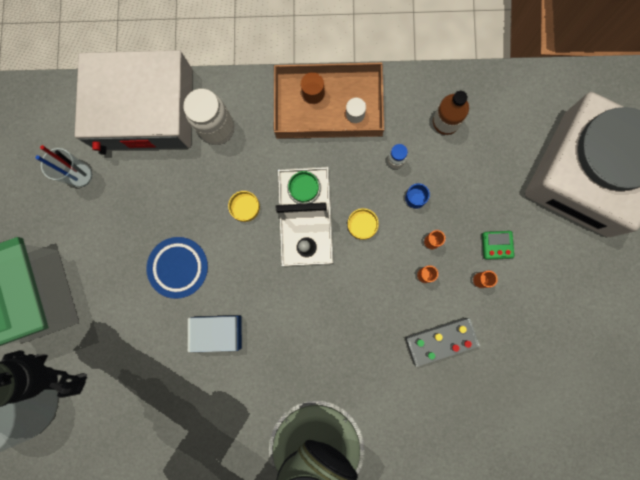

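Top view: white tray at (304,216) holds the green dish (304,187), bar (301,209) and ball (306,246). The blue beaker is at (417,196), beside the blue-capped vial (398,156). The yellow dishes at (244,206) and (363,223) are not meant.

Orange cups are at (429,275), (435,240) and (487,280), about 510, 592 and 588 mm from the base. (429,275) is nearest, so it is the thimble. I'll confirm it in a crop and measure accurately.

```bash
cat > m.py <<'E'
from h import *
from scipy.optimize import least_squares
def cyl_hull(s,x,y,z0,z1,r):
    a=np.linspace(0,2*np.pi,72,endpoint=False)
    c=np.c_[x+r*np.cos(a),y+r*np.sin(a)]
    X=np.r_[np.c_[c,np.full(72,z0)],np.c_[c,np.full(72,z1)]]
    return cv2.convexHull(world2pix(s,X).astype(np.float32))
def cen(h):
    m=cv2.moments(h); return np.array([m["m10"]/m["m00"],m["m01"]/m["m00"]]),m["m00"]
def fit_cyl(s,mask,z0,z1,r,x0):
    cs,_=cv2.findContours(mask.astype(np.uint8),cv2.RETR_EXTERNAL,cv2.CHAIN_APPROX_NONE)
    c=max(cs,key=cv2.contourArea); hm=np.zeros(mask.shape,np.uint8); cv2.fillConvexPoly(hm,cv2.convexHull(c),1)
    p=np.argwhere(hm)[:,::-1]; t=p.mean(0)
    f=lambda q: cen(cyl_hull(s,q[0],q[1],z0,z1,r))[0]-t
    q=least_squares(f,x0[:2]).x
    return q, hm.sum(), cen(cyl_hull(s,*q,z0,z1,r))[1]
def hue(s,lo,hi,smin=110,vmin=40):
    h=cv2.cvtColor(s["pixels"],cv2.COLOR_BGR2HSV)
    return cv2.inRange(h,(lo,smin,vmin),(hi,255,255))>0
def near(s,mask,xy,R,zmin=-5,zmax=200):
    P=np.argwhere(mask)[:,::-1]; P=P[s["range_z"][P[:,1],P[:,0]]>0]
    W=pix2world(s,P); k=(np.hypot(W[:,0]-xy[0],W[:,1]-xy[1])<R)&(W[:,2]>zmin)&(W[:,2]<zmax)
    o=np.zeros(mask.shape,bool); o[P[k,1],P[k,0]]=1; return o,W[k]
E
python3 - <<'E'
from m import *
for n in ["top","scene"]:
    s=vision.snapshot(n)
    print(n)
    for nm,lo,hi,z0,z1,r,x0,dz in [("thimble",0,18,0,74,20,(430,-278),0),("beaker",105,128,0,50,28,(627,-262),0),("dish",45,80,4,30,39,(654,27),0),("yel1",20,34,0,26,39,(604,180),0),("yel2",20,34,0,26,39,(555,-124),0)]:
        m,W=near(s,hue(s,lo,hi),x0,45)
        if m.sum()>20: print(nm,*fit_cyl(s,m,z0,z1,r,x0), W[:,2].max())
    # bar: dark points high
    m,W=near(s,s["pixels"].max(2)<70,(580,25),90,120,140)
    W=W[W[:,2]>127]; c=W.mean(0); u=np.linalg.svd((W-c)[:,:2],full_matrices=False)[2][0]
    v=np.array([-u[1],u[0]]);A=(W-c)[:,:2]@u;B=(W-c)[:,:2]@v
    print("bar",c,u,np.degrees(np.arctan2(u[1],u[0])),np.ptp(A),np.ptp(B),c[:2]+u*(A.max()+A.min())/2+v*(B.max()+B.min())/2)
    # tray outline: high-white pixels with z<20
    g=s["pixels"].astype(int); m,W=near(s,(g.min(2)>150),(580,25),170,-3,22)
    rect=cv2.minAreaRect(W[:,:2].astype(np.float32)); print("tray",rect,len(W), W[:,2].min(),W[:,2].max())
    m,W=near(s,hue(s,105,128),(455,357),100,-5,12); print("mat",cv2.fitEllipse(cv2.convexHull(W[:,:2].astype(np.float32))))
    if n=="top": cv2.imwrite("pics/crop1.png",cv2.resize(s["pixels"][140:320,380:520],None,fx=4,fy=3.33,interpolation=cv2.INTER_CUBIC)); cv2.imwrite("pics/crop2.png",cv2.resize(s["pixels"][150:280,260:350],None,fx=4.6,fy=4.6,interpolation=cv2.INTER_CUBIC))
E
```

```text
top
thimble [ 425.65674404 -278.37430542] 310 299.3774640210904 77.92698710670354
beaker [ 624.88027727 -260.53810311] 464 495.92045758175664 54.664083840237474
dish [655.97051842  27.51492211] 697 782.6252103128936 35.39600202822858
yel1 [607.74052234 182.31435171] 788 789.3581911150832 30.855923942086083
yel2 [ 556.99489767 -122.58324423] 808 780.7255960281473 31.232475094256074
bar [578.82929056  25.52167627 133.03917394] [-0.03346437  0.99943991] 91.91772527121088 114.47998327029725 16.492825815226333 [579.44986655  25.47061705]
tray ((582.6951904296875, 24.807674407958984), (255.02590942382812, 131.34002685546875), 2.0689494609832764) 2906 -2.9352267294589867 20.47827948711722
mat ((453.702880859375, 357.1797180175781), (157.11822509765625, 157.77879333496094), 170.7482452392578)
scene
thimble [ 423.20491536 -279.87385147] 381 396.6714441840304 78.06851225565677
beaker [ 617.46664401 -264.92167778] 465 573.5758597832173 53.15547935083228
dish [654.00003901  27.        ] 695 845.2495998200029 32.586696561226915
yel1 [605.02594948 179.84295233] 819 855.5109283090569 29.68294121696465
yel2 [ 554.99997458 -124.        ] 658 686.8119496712461 29.487426129790897
bar [583.93222258  25.32769935 132.22216939] [-0.03654847  0.99933188] 92.09453932199673 114.17852680775653 20.779997873926586 [581.80855238  23.74535274]
tray ((587.725830078125, 49.39143371582031), (309.2413635253906, 264.2942810058594), 11.367106437683105) 2344 -2.9646185162507446 21.48520427403424
mat ((451.6833801269531, 354.8050842285156), (155.92469787597656, 160.3516845703125), 85.04364776611328)
```

View pics/crop1.png

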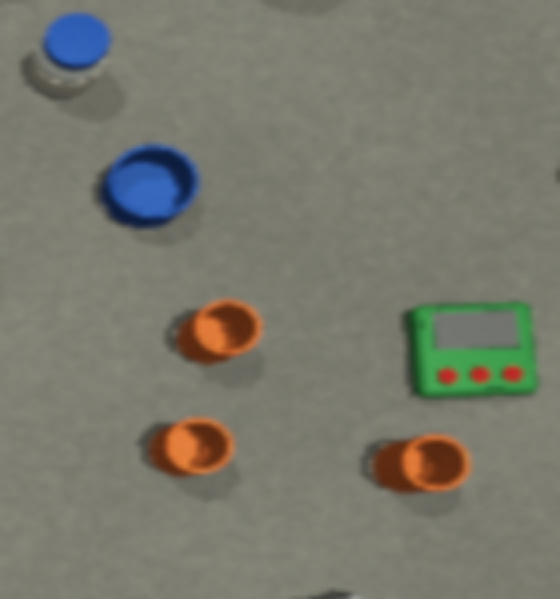

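View pics/crop2.png

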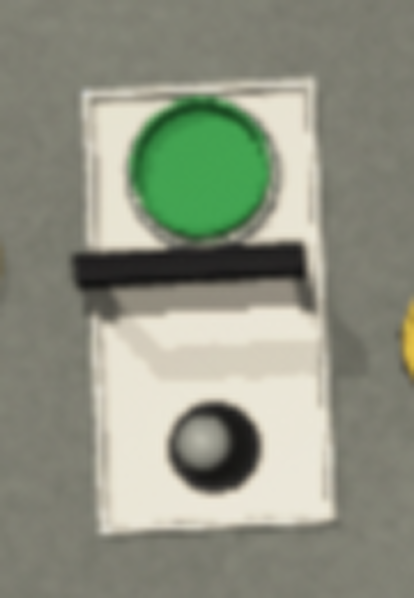

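The crop confirms it: the target thimble is the lower-left orange cup of the three, closest to the robot. The beaker fit in the scene view is spoiled by the vial in front of it, so I'll refit that and check the tool yaw.

```bash
python3 - <<'E'
from m import *
from scipy.spatial.transform import Rotation as Ro
o=readout.observe(); M=Ro.from_quat(o["tcp_rot"]).as_matrix(); print(M.round(3), "jaw yaw",np.degrees(np.arctan2(M[1,1],M[0,1])))
s=vision.snapshot("top")
for v,sa in [(40,110),(20,110),(25,80),(20,60)]:
    m,W=near(s,hue(s,98,130,sa,v),(625,-261),40)
    print(v,sa,*fit_cyl(s,m,0,50,28,(625,-261)))
# rim points
W=W[W[:,2]>44]; q=least_squares(lambda p:np.hypot(W[:,0]-p[0],W[:,1]-p[1])-p[2],(625,-261,27),loss="soft_l1").x; print("rim circle",q,len(W))
for x0 in [(425,-279)]:
    m,W=near(s,hue(s,0,18),x0,40); W=W[W[:,2]>68]; print("th rim",least_squares(lambda p:np.hypot(W[:,0]-p[0],W[:,1]-p[1])-p[2],(*x0,19),loss="soft_l1").x,len(W))
E
```

```text
[[ 0.     0.418  0.908]
 [ 0.     0.908 -0.418]
 [-1.     0.     0.   ]] jaw yaw 65.26162951644291
40 110 [ 624.82777093 -260.43838174] 462 495.8888410299551
20 110 [ 624.82777093 -260.43838174] 462 495.8888410299551
25 80 [ 625.23013519 -260.53493406] 487 495.9723462893162
20 60 [ 625.12699745 -260.46555965] 492 495.94033384276554
rim circle [ 623.15727964 -259.18844994   26.01976072] 102
th rim [ 424.70401648 -276.14426761   18.13378753] 73
```

Call:
{"op": "carry_out", "data": {
  "series": [
    [[1.8,-3.45,0],[0,0,1.12],0],
    [[1.8,-3.45,0],[0,0,1.12],0],
    [[1.8,-3.45,0],[0,0,1.12],0],
    [[1.8,-3.45,0],[0,0,1.12],0],
    [[1.8,-3.45,0],[0,0,1.12],0],
    [[1.8,-3.45,0],[0,0,1.12],0],
    [[1.8,-3.45,0],[0,0,1.12],0],
    [[1.8,-3.45,0],[0,0,1.12],0],
    [[1.8,-3.45,0],[0,0,1.12],0],
    [[1.8,-3.45,0],[0,0,1.12],0]
  ],
  "newtons": 25
}}

```text
t: 2.08
ee_pos: [410.8, 152.8, 231.6]
tcp_rot: [0.083, 0.702, -0.083, 0.702]
wrist_force: [0.4, 1.0, -0.6]
gripper_width: 85.6
```

Call:
{"op": "carry_out", "data": {
  "series": [
    [[1.8,-3.45,0],[0,0,1.12],0],
    [[1.8,-3.45,0],[0,0,1.12],0],
    [[1.8,-3.45,0],[0,0,1.12],0],
    [[1.8,-3.45,0],[0,0,1.12],0],
    [[1.8,-3.45,0],[0,0,1.12],0],
    [[1.8,-3.45,0],[0,0,1.12],0],
    [[1.8,-3.45,0],[0,0,1.12],0],
    [[1.8,-3.45,0],[0,0,1.12],0],
    [[1.8,-3.45,0],[0,0,1.12],0],
    [[1.8,-3.45,0],[0,0,1.12],0]
  ]
}}

```text
t: 2.92
ee_pos: [590.7, -192.4, 231.2]
tcp_rot: [0.014, 0.707, -0.014, 0.707]
wrist_force: [0.2, 0.4, 0.3]
gripper_width: 86.1
```

Call:
{"op": "carry_out", "data": {
  "series": [
    [[1.7,-3.5,0],[0,0,1.12],0],
    [[1.7,-3.5,0],[0,0,1.12],0],
    [[0,0,0],[0,0,0],0],
    [[0,0,0],[0,0,0],0],
    [[0,0,0],[0,0,0],0]
  ]
}}

```text
t: 3.33
ee_pos: [623.7, -260.2, 230.6]
tcp_rot: [0.001, 0.708, -0.0, 0.707]
wrist_force: [0.2, 0.7, -0.2]
gripper_width: 85.5
```

Call:
{"op": "carry_out", "data": {
  "series": [
    [[0,0,-2.5],[0,0,0],0],
    [[0,-0.05,-2.5],[0,0,0],0],
    [[0,0,-2.5],[0,0,0],0],
    [[0,0,-2.5],[0,0,0],0],
    [[0,0,-2.5],[0,0,0],0],
    [[0,0,-2.5],[0,0,0],0],
    [[0,0,-2.5],[0,0,0],0],
    [[0,0,-1.4],[0,0,0],0],
    [[0,0,-1.0],[0,0,0],0],
    [[0,0,-1.0],[0,0,0],0]
  ]
}}

```text
t: 4.17
ee_pos: [624.1, -259.6, 22.3]
tcp_rot: [0.0, 0.707, -0.0, 0.707]
wrist_force: [-0.0, 0.1, 0.3]
gripper_width: 85.3
```

Call:
{"op": "carry_out", "data": {
  "series": [
    [[0,0,0],[0,0,0],60],
    [[0,0,0],[0,0,0],90],
    [[0,0,0],[0,0,0],120],
    [[0,0,0],[0,0,0],150],
    [[0,0,0],[0,0,0],200],
    [[0,0,0],[0,0,0],255],
    [[0,0,0],[0,0,0],255]
  ]
}}

```text
t: 4.75
ee_pos: [625.1, -261.4, 23.7]
tcp_rot: [0.0, 0.706, -0.001, 0.708]
wrist_force: [-0.5, 0.3, 6.9]
gripper_width: 55.5
```

Call:
{"op": "carry_out", "data": {
  "series": [
    [[0,0,1.0],[0,0,0],255],
    [[0,0,2.0],[0,0,0],255],
    [[0,0,2.5],[0,0,0],255],
    [[0,0,2.5],[0,0,0],255],
    [[0,0,2.0],[0,0,0],255],
    [[0,0,0],[0,0,0],255]
  ]
}}

```text
t: 5.25
ee_pos: [626.7, -262.5, 127.8]
tcp_rot: [-0.001, 0.705, -0.002, 0.71]
wrist_force: [1.4, -0.3, 0.7]
gripper_width: 55.4
```

```bash
python3 - <<'E'
from m import *
o=readout.observe(); print(o["ee_pos"],o["gripper_width"],o["wrist_force"])
s=vision.snapshot("scene"); p=world2pix(s,[o["ee_pos"]])[0].astype(int); print(p)
cv2.imwrite("pics/grip1.png",cv2.resize(s["pixels"][p[1]-70:p[1]+60,p[0]-70:p[0]+70],None,fx=4,fy=4))
m,W=near(s,hue(s,105,128),(624,-261),45,30,200); print(W[:,2].min(),W[:,2].max())
E
```

```text
[ 626.74991476 -262.46751012  127.84673143] 55.448827213909475 [ 1.35972154 -0.2534798   0.66790935]
[226 249]
106.98391889833195 186.7077643467984
```

View pics/grip1.png

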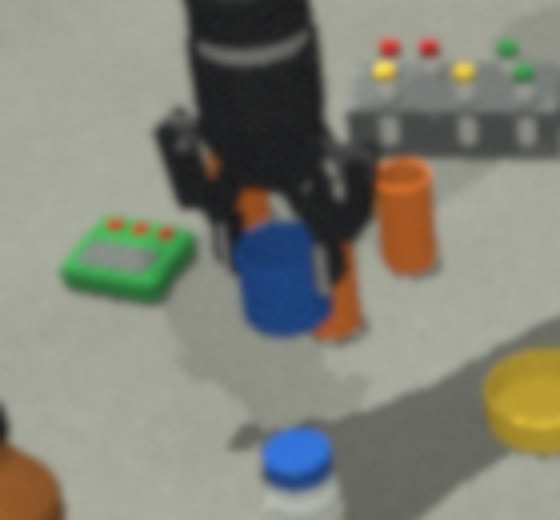

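The picture shows the beaker upright between the jaws, with its bottom about 106 mm up. Next I move over the dish.

Call:
{"op": "carry_out", "data": {
  "series": [
    [[0.2,1.8,0],[0,0,0],255],
    [[0.3,3.0,0],[0,0,0],255],
    [[0.4,4.0,0],[0,0,0],255],
    [[0.4,4.0,0],[0,0,0],255],
    [[0.4,4.0,0],[0,0,0],255],
    [[0.4,4.0,0],[0,0,0],255],
    [[0.4,4.0,0],[0,0,0],255],
    [[0.3,2.5,0],[0,0,0],255],
    [[0.2,1.5,0],[0,0,0],255]
  ]
}}

```text
t: 6.05
ee_pos: [653.0, 30.6, 120.8]
tcp_rot: [-0.0, 0.708, 0.001, 0.706]
wrist_force: [0.2, 0.3, -0.9]
gripper_width: 56.0
```

Call:
{"op": "carry_out", "data": {
  "series": [
    [[0,0,0],[0,0,0],255],
    [[0,0,0],[0,0,0],255],
    [[0,0,0],[0,0,0],255]
  ]
}}

```text
t: 6.3
ee_pos: [653.8, 25.7, 121.6]
tcp_rot: [0.001, 0.708, -0.001, 0.707]
wrist_force: [0.3, 0.3, -0.9]
gripper_width: 55.6
```

```bash
python3 - <<'E'
from m import *
o=readout.observe(); print(o["ee_pos"],o["tcp_rot"],o["gripper_width"],o["wrist_force"])
s=vision.snapshot("scene"); p=world2pix(s,[o["ee_pos"]])[0].astype(int); print(p)
cv2.imwrite("pics/grip2.png",cv2.resize(s["pixels"][p[1]-70:p[1]+70,p[0]-70:p[0]+70],None,fx=4,fy=4))
E
```

```text
[653.81187514  25.66155398 121.60826777] [ 0.00082526  0.70750365 -0.00135769  0.70670791] 55.6033350486045 [ 0.2987845   0.26175556 -0.87096726]
[336 281]
```

View pics/grip2.png

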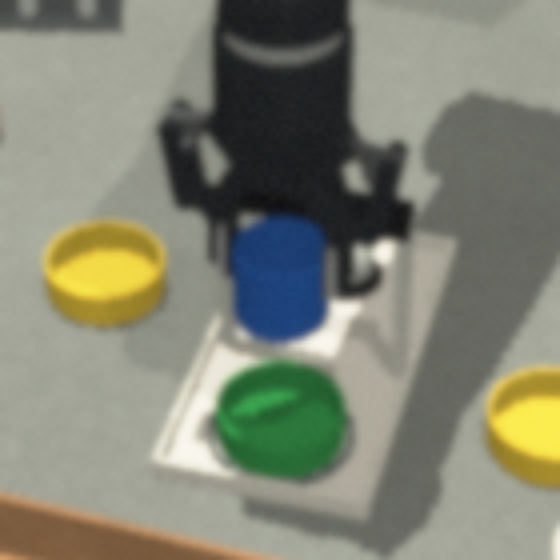

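The beaker hangs above the dish. Lowering it.

Call:
{"op": "carry_out", "data": {
  "series": [
    [[0.05,0.1,-1.5],[0,0,0],255],
    [[0,0,-2.0],[0,0,0],255],
    [[0,0,-2.0],[0,0,0],255],
    [[0,0,-1.2],[0,0,0],255],
    [[0,0,-0.8],[0,0,0],255],
    [[0,0,-0.6],[0,0,0],255],
    [[0,0,-0.5],[0,0,0],255],
    [[0,0,-0.4],[0,0,0],255],
    [[0,0,0],[0,0,0],255],
    [[0,0,0],[0,0,0],255]
  ]
}}

```text
t: 7.18
ee_pos: [655.0, 28.0, 32.7]
tcp_rot: [0.001, 0.707, -0.001, 0.707]
wrist_force: [0.3, -0.1, -1.1]
gripper_width: 55.9
```

Call:
{"op": "carry_out", "data": {
  "series": [
    [[0,0,-0.15],[0,0,0],255],
    [[0,0,-0.1],[0,0,0],255],
    [[0,0,0],[0,0,0],255]
  ]
}}

```text
t: 7.43
ee_pos: [655.5, 28.1, 31.7]
tcp_rot: [0.0, 0.706, -0.001, 0.708]
wrist_force: [-2.0, 0.0, 6.6]
gripper_width: 55.9
```

Contact reads +6.6 N, so it is seated. Opening slowly, then rising.

Call:
{"op": "carry_out", "data": {
  "series": [
    [[0,0,0],[0,0,0],90],
    [[0,0,0],[0,0,0],70],
    [[0,0,0],[0,0,0],50],
    [[0,0,0],[0,0,0],20],
    [[0,0,0],[0,0,0],0],
    [[0,0,0.5],[0,0,0],0],
    [[0,0,1.5],[0,0,0],0],
    [[0,0,3],[0,0,0],0],
    [[0,0,4],[0,0,0],0],
    [[0,0,4],[0,0,0],0]
  ]
}}

```text
t: 8.27
ee_pos: [653.6, 28.1, 160.4]
tcp_rot: [0.001, 0.708, -0.001, 0.706]
wrist_force: [1.5, 0.0, 0.3]
gripper_width: 85.0
```

Call:
{"op": "carry_out", "data": {
  "series": [
    [[-2.3,-3.0,0],[0,0,0],0],
    [[-2.5,-3.3,0],[0,0,0],0],
    [[-2.5,-3.3,0],[0,0,0],0],
    [[-2.5,-3.3,0],[0,0,0],0],
    [[-2.5,-3.3,0],[0,0,0],0],
    [[-2.5,-3.3,0],[0,0,0],0],
    [[-2.5,-3.3,0],[0,0,0],0],
    [[-2.5,-3.3,0],[0,0,0],0],
    [[-2.1,-2.9,0],[0,0,0],0],
    [[-1.1,-1.6,0],[0,0,0],0]
  ]
}}

```text
t: 9.1
ee_pos: [422.4, -280.7, 160.3]
tcp_rot: [0.001, 0.707, -0.002, 0.707]
wrist_force: [0.5, -0.7, -0.5]
gripper_width: 85.6
```

```bash
python3 - <<'E'
from m import *
s=vision.snapshot("top")
print(readout.observe()["ee_pos"])
m,W=near(s,hue(s,98,130,80,25),(655,27),45); print("beaker",*fit_cyl(s,m,8,58,28,(655,27)),W[:,2].max())
W=W[W[:,2]>52]; print("rim",least_squares(lambda p:np.hypot(W[:,0]-p[0],W[:,1]-p[1])-p[2],(655,27,27),loss="soft_l1").x,np.median(W[:,2]))
m,W=near(s,hue(s,45,80),(655,27),50); print("dish",*fit_cyl(s,m,4,30,39,(655,27)))
m,W=near(s,s["pixels"].max(2)<70,(580,25),90,127,140);print("bar",W.mean(0))
cv2.imwrite("pics/p1.png",cv2.resize(s["pixels"][150:300,260:460],None,fx=4,fy=4))
E
```

```text
[ 421.67170506 -282.56225659  160.29818053]
beaker [656.30364631  28.08976111] 440 483.51518053165637 64.0524341201058
rim [653.73870792  29.20072481  26.07113089] 57.103522977127504
dish [652.23437385  26.99751877] 615 782.5535925435834
bar [578.63258404  25.12977558 133.47557714]
```

View pics/p1.png

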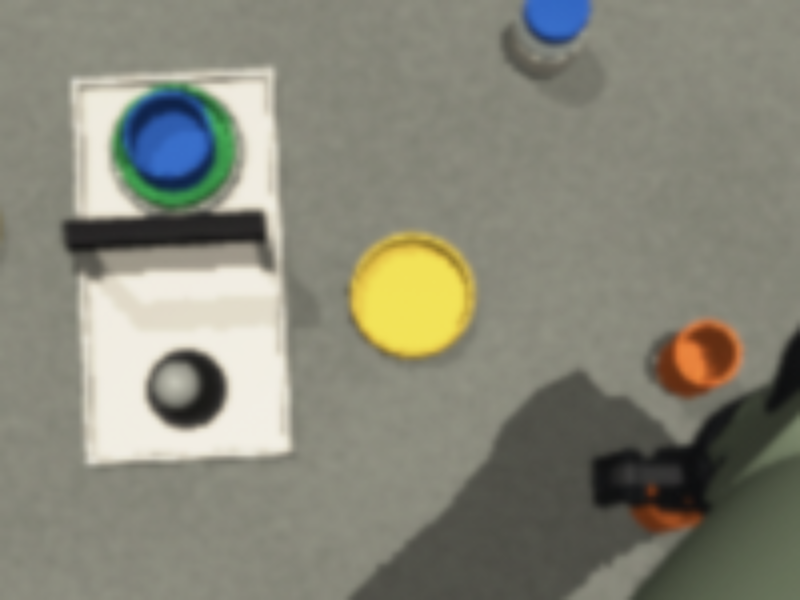

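The beaker is seated in the dish, with its rim at z≈57 and centre about (655,28). The gripper is above the target orange cup, so I settle and descend.

Call:
{"op": "carry_out", "data": {
  "series": [
    [[0,0,0],[0,0,0],0],
    [[0,0,-1.0],[0,0,0],0],
    [[0,0,-1.0],[0,0,0],0],
    [[0,0,0],[0,0,0],0]
  ]
}}

```text
t: 9.48
ee_pos: [424.0, -275.9, 137.4]
tcp_rot: [0.001, 0.708, 0.001, 0.706]
wrist_force: [0.7, 0.4, -0.2]
gripper_width: 85.4
```

Call:
{"op": "carry_out", "data": {
  "series": [
    [[0,-0.05,-1.5],[0,0,0],0],
    [[0,0,-2.0],[0,0,0],0],
    [[0,0,-2.0],[0,0,0],0],
    [[0,0,-1.5],[0,0,0],0],
    [[0,0,-1.0],[0,0,0],0],
    [[0,0,-0.9],[0,0,0],0],
    [[0,0,0],[0,0,0],0]
  ]
}}

```text
t: 10.07
ee_pos: [424.1, -277.1, 49.1]
tcp_rot: [0.001, 0.708, 0.0, 0.706]
wrist_force: [0.3, 0.1, -0.5]
gripper_width: 85.4
```

Call:
{"op": "carry_out", "data": {
  "series": [
    [[0,0,0],[0,0,0],60],
    [[0,0,0],[0,0,0],90],
    [[0,0,0],[0,0,0],110],
    [[0,0,0],[0,0,0],130],
    [[0,0,0],[0,0,0],150],
    [[0,0,0],[0,0,0],180],
    [[0,0,0],[0,0,0],255],
    [[0,0,0],[0,0,0],255]
  ]
}}

```text
t: 10.73
ee_pos: [425.2, -278.9, 51.6]
tcp_rot: [0.0, 0.707, -0.001, 0.708]
wrist_force: [-0.4, 0.6, 5.8]
gripper_width: 38.4
```

Call:
{"op": "carry_out", "data": {
  "series": [
    [[0,0,1.0],[0,0,0],255],
    [[0,0,2.0],[0,0,0],255],
    [[0,0,2.5],[0,0,0],255],
    [[0,0,2.5],[0,0,0],255],
    [[0,0,2.0],[0,0,0],255],
    [[0,0,1.0],[0,0,0],255],
    [[0,0,0],[0,0,0],255],
    [[0,0,0],[0,0,0],255]
  ]
}}

```text
t: 11.4
ee_pos: [424.7, -278.5, 160.8]
tcp_rot: [0.0, 0.707, -0.001, 0.707]
wrist_force: [0.1, 0.3, -1.6]
gripper_width: 38.6
```

```bash
python3 - <<'E'
from m import *
o=readout.observe(); print(o["ee_pos"],o["gripper_width"],o["wrist_force"])
s=vision.snapshot("scene"); p=world2pix(s,[o["ee_pos"]])[0].astype(int); print(p)
cv2.imwrite("pics/grip3.png",cv2.resize(s["pixels"][p[1]-60:p[1]+60,p[0]-70:p[0]+70],None,fx=4,fy=4))
m,W=near(s,hue(s,0,18),(425,-278),40,30,220); print(W[:,2].min(),W[:,2].max(),W.mean(0))
E
```

```text
[ 424.68982626 -278.53294031  160.83293992] 38.615966245564174 [ 0.05377134  0.30853416 -1.5720542 ]
[253 195]
106.16561224792972 187.87630011527565 [ 433.84196732 -276.44317813  151.49481814]
```

View pics/grip3.png

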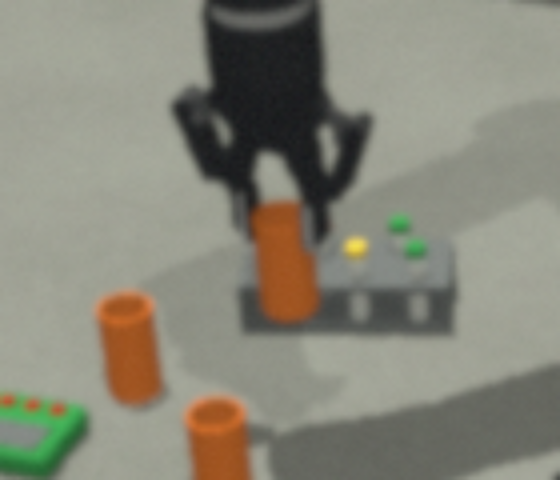

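The orange cup is held straight with its bottom clear. Over to the beaker.

Call:
{"op": "carry_out", "data": {
  "series": [
    [[1.1,1.6,0],[0,0,0],255],
    [[2.1,2.9,0],[0,0,0],255],
    [[2.5,3.3,0],[0,0,0],255],
    [[2.5,3.3,0],[0,0,0],255],
    [[2.5,3.3,0],[0,0,0],255],
    [[2.5,3.3,0],[0,0,0],255],
    [[2.5,3.3,0],[0,0,0],255],
    [[2.5,3.3,0],[0,0,0],255],
    [[2.5,3.3,0],[0,0,0],255],
    [[2.3,3.1,0],[0,0,0],255]
  ]
}}

```text
t: 12.28
ee_pos: [654.7, 30.6, 158.5]
tcp_rot: [0.001, 0.708, -0.0, 0.706]
wrist_force: [0.7, -1.2, -0.5]
gripper_width: 38.1
```

Call:
{"op": "carry_out", "data": {
  "series": [
    [[0,0,0],[0,0,0],255],
    [[0,0,0],[0,0,0],255],
    [[0,0,0],[0,0,0],255],
    [[0,0,0],[0,0,0],255]
  ]
}}

```text
t: 12.62
ee_pos: [653.3, 27.6, 159.5]
tcp_rot: [0.001, 0.708, -0.001, 0.706]
wrist_force: [0.1, -1.2, 0.2]
gripper_width: 38.4
```

```bash
python3 - <<'E'
from m import *
o=readout.observe(); print(o["ee_pos"],o["tcp_rot"],o["gripper_width"],o["wrist_force"])
s=vision.snapshot("scene"); p=world2pix(s,[o["ee_pos"]])[0].astype(int); print(p)
cv2.imwrite("pics/grip4.png",cv2.resize(s["pixels"][p[1]-50:p[1]+90,p[0]-70:p[0]+70],None,fx=4,fy=4))
m,W=near(s,hue(s,0,18),(655,28),40,30,220); print(fit_cyl(s,m&True,o["ee_pos"][2]-50,o["ee_pos"][2]+24,20,(655,28)))
m,W=near(s,hue(s,98,130,80,25),(655,28),45,20,75); print("beaker vis (scene, z32-58)",fit_cyl(s,m,32,58,28,(655,28)))
E
```

```text
[653.3489551   27.62878314 159.53384622] [ 0.00098905  0.70804305 -0.00106527  0.70616778] 38.374008981721765 [ 0.14839798 -1.23226935  0.20901487]
[337 268]
(array([651.17147999,  27.23775696]), np.uint64(552), 609.9408360393718)
beaker vis (scene, z32-58) (array([661.81054895,  28.92299083]), np.uint64(528), 503.2176881907508)
```

View pics/grip4.png

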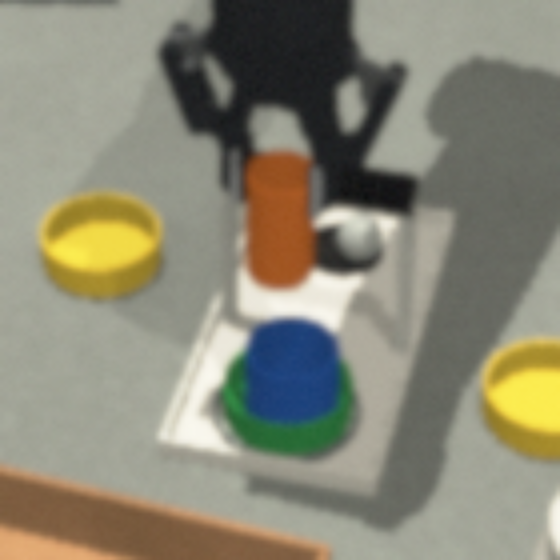

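```bash
python3 - <<'E'
from m import *
s=vision.snapshot("scene")
m,W=near(s,hue(s,98,130,80,25),(655,28),45,5,75)
V=W[W[:,2]>52]; print("rim",least_squares(lambda p:np.hypot(V[:,0]-p[0],V[:,1]-p[1])-26.5,(655,27)).x,len(V),np.percentile(W[:,2],[1,50,99]))
# best cyl by IoU over x,y with masked by dish rim: compare top arc only: rows
P=np.argwhere(m); 
best=[]
obs=m.astype(np.uint8)
for x in np.arange(645,667,1.):
  for y in np.arange(22,36,1.):
    h=cyl_hull(s,x,y,20,58,28); c=np.zeros(m.shape,np.uint8); cv2.fillConvexPoly(c,np.round(h*16).astype(np.int32),1,shift=4)
    best.append(((c&obs).sum()/(c|obs).sum(),x,y))
print(sorted(best)[::-1][:5])
print("top row of blue",P[:,0].min(), [ (x,world2pix(s,[[x-28,28,58]])[0]) for x in (650,655,660)])
E
```

```text
rim [658.29067004  35.8176817 ] 104 [14.13325702 40.34974775 59.93005703]
[(np.float64(0.8263665594855305), np.float64(654.0), np.float64(34.0)), (np.float64(0.824), np.float64(656.0), np.float64(35.0)), (np.float64(0.8213716108452951), np.float64(657.0), np.float64(35.0)), (np.float64(0.8181818181818182), np.float64(653.0), np.float64(34.0)), (np.float64(0.814873417721519), np.float64(656.0), np.float64(33.0))]
top row of blue 298 [(650, array([340.99315129, 294.18352856])), (655, array([340.37818966, 295.512775  ])), (660, array([339.75970427, 296.84964961]))]
```

The cameras disagree on the beaker's y (28 or 35). I'll draw the candidate rims on both pictures to settle it.

```bash
python3 - <<'E'
from m import *
s=vision.snapshot("scene"); t=vision.snapshot("top")
tp=cv2.resize(cv2.imread("pics/p1.png"),(200,150),interpolation=cv2.INTER_AREA)
a=np.linspace(0,2*np.pi,90)
def draw(img,cam,off,f,x,y,z,r,col):
    p=world2pix(cam,np.c_[x+r*np.cos(a),y+r*np.sin(a),np.full(90,z)])
    p=(p+0.5-off)*f
    cv2.polylines(img,[np.round(p*8).astype(np.int32)],True,col,1,cv2.LINE_AA,shift=3)
outs=[]
so=(295,265); si=cv2.resize(s["pixels"][265:345,295:385],None,fx=7,fy=7)
to=(282,160); ti=cv2.resize(cv2.resize(tp[10:60,22:72],None,fx=8,fy=8),(400,400))
for img,cam,off,f in [(si,s,so,7),(ti,t,to,8)]:
    draw(img,cam,off,f,655,27.3,30,39,(255,255,255))
    draw(img,cam,off,f,655,28.3,58,28,(0,255,255))
    draw(img,cam,off,f,655,34.5,58,28,(0,0,255))
c=np.zeros((560,600,3),np.uint8); cv2.imwrite("pics/ovs.png",si); cv2.imwrite("pics/ovt.png",ti)
E
```

```text
(no output)
```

View pics/ovs.png

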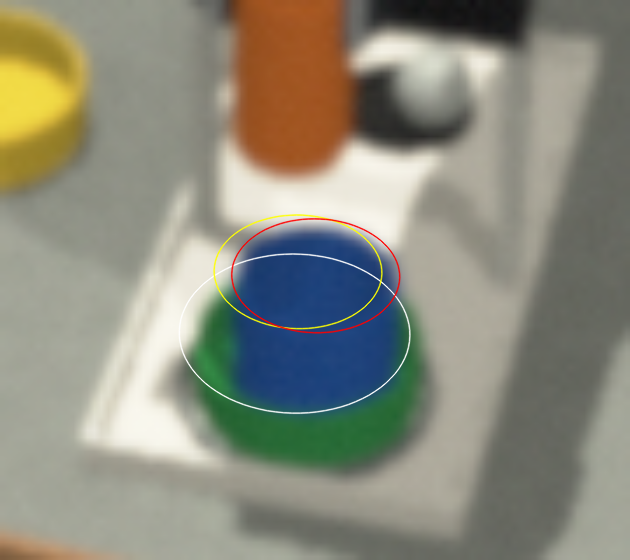

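View pics/ovt.png

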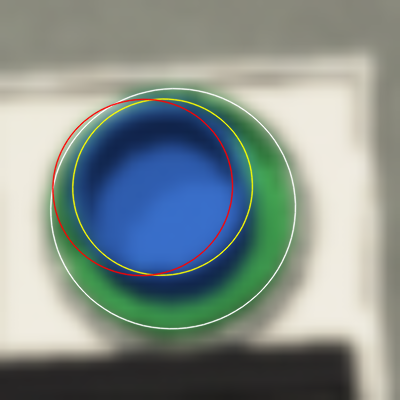

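My fit stalled on float32 rounding (the returned values equal the initial guess). I'll fix the step size and refit everything in both views, including the held cup, so that camera bias cancels.

```bash
sed -i 's/least_squares(f,x0\[:2\])/least_squares(f,x0[:2],diff_step=5e-3)/' m.py
python3 - <<'E'
from m import *
s=vision.snapshot("scene"); t=vision.snapshot("top"); o=readout.observe(); print(o["ee_pos"])
s0=dict(s); s0["pixels"]=cv2.imread("pics/scene0.png"); t0=dict(t); t0["pixels"]=cv2.imread("pics/top0.png")
zc=o["ee_pos"][2]
def box(m,x0,x1,y0,y1):
    q=np.zeros_like(m); q[y0:y1,x0:x1]=m[y0:y1,x0:x1]; return q
print("scene0 dish",fit_cyl(s0,box(hue(s0,45,80),315,360,298,340),4,30,39,(655,27)))
print("top0 dish",fit_cyl(t0,box(hue(t0,45,80),285,325,170,205),4,30,39,(655,27)))
print("scene0 thimble",fit_cyl(s0,box(hue(s0,0,18),247,268,217,250),0,74,20,(425,-278)))
print("top0 thimble",fit_cyl(t0,box(hue(t0,0,18),412,441,260,290),0,74,20,(425,-278)))
print("top0 beaker",fit_cyl(t0,box(hue(t0,98,130,80,25),402,435,182,211),0,50,28,(625,-261)))
print("scene0 yel",fit_cyl(s0,box(hue(s0,20,34),275,310,260,295),0,26,39,(555,-124)),"top0 yel",fit_cyl(t0,box(hue(t0,20,34),345,380,205,242),0,26,39,(555,-124)))
print("scene held thimble",fit_cyl(s,box(hue(s,0,18),315,360,240,296),zc-50,zc+24,20,(654,27)))
bm=box(hue(s,98,130,80,25),315,365,290,335)|box(hue(s,45,80),310,365,290,340)
print("scene nest outline",[ (x.shape) for x in [bm]], np.argwhere(box(hue(s,98,130,80,25),315,365,290,335)).mean(0))
# beaker rim in scene: leftmost/rightmost columns and top row of blue
b=np.argwhere(box(hue(s,98,130,80,25),315,365,285,335)); print("blue cols",b[:,1].min(),b[:,1].max(),"toprow",b[:,0].min())
for x in(650,655,660):
  for y in (24,28,32): 
    h=cyl_hull(s,x,y,30,58,28).reshape(-1,2); print(x,y,h.min(0),h.max(0))
E
```

```text
[654.51648557  27.72357339 161.06274076]
scene0 dish (array([653.31785612,  25.68176747]), np.uint64(699), 843.8652507890947)
top0 dish (array([656.19878709,  27.80909412]), np.uint64(701), 782.6342264718842)
scene0 thimble (array([ 421.27749891, -281.35076436]), np.uint64(400), 395.83279307489283)
top0 thimble (array([ 425.6567606 , -278.37428518]), np.uint64(310), 299.3774171345867)
top0 beaker (array([ 625.30630397, -260.56845647]), np.uint64(495), 495.9918575331103)
scene0 yel (array([ 554.33060059, -125.62108432]), np.uint64(665), 685.7295586811379) top0 yel (array([ 557.09249576, -122.57692695]), np.uint64(810), 780.7269371175207)
scene held thimble (array([651.7755385 ,  25.39516963]), np.uint64(574), 610.8870076052845)
scene nest outline [(480, 640)] [310.53358925 339.59884837]
blue cols 329 351 toprow 298
650 24 [323.95715 293.45654] [347.81128 318.37833]
650 28 [325.57504 293.80206] [349.4508  318.75208]
650 32 [327.19556 294.14816] [351.09308 319.12643]
655 24 [323.28317 294.78137] [347.20578 319.8051 ]
655 28 [324.90518 295.12894] [348.8496  320.18112]
655 32 [326.52988 295.47708] [350.49615 320.55777]
660 24 [322.60522 296.11374] [346.59677 321.24026]
660 28 [324.2314 296.4634] [348.2449  321.61856]
660 32 [325.86032 296.81363] [349.89575 321.9975 ]
```

In this view the tray has shifted about 2.5 px since the last one. The thimble probably brushed the end of the bar on the way over, since its bottom was at 110 mm and the bar top is at 134 mm. I need to re-measure, including how the cup sits in the grip.

```bash
python3 - <<'E'
from m import *
t=vision.snapshot("top"); s=vision.snapshot("scene"); print(readout.observe()["t"])
cv2.imwrite("pics/t5.png",cv2.resize(t["pixels"][150:280,250:410],None,fx=4.5,fy=4.5,interpolation=cv2.INTER_CUBIC))
cv2.imwrite("pics/s5.png",cv2.resize(s["pixels"][225:345,290:410],None,fx=5,fy=5,interpolation=cv2.INTER_CUBIC))
E
```

```text
13.0167
```

View pics/t5.png

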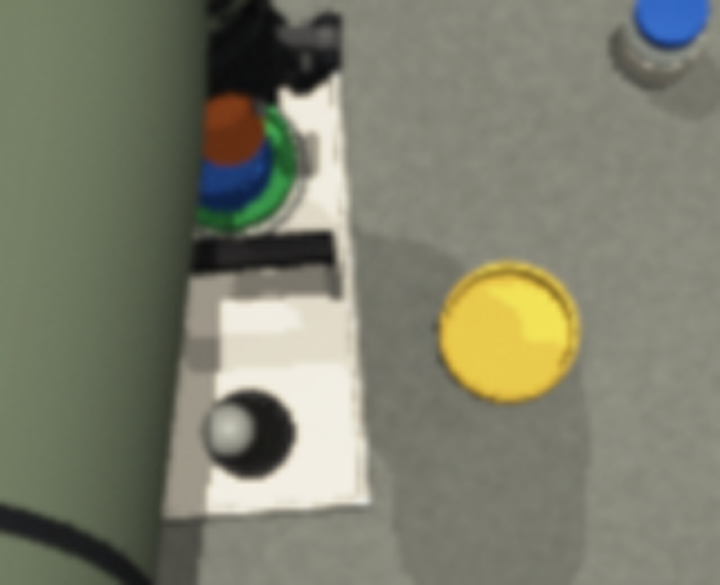

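View pics/s5.png

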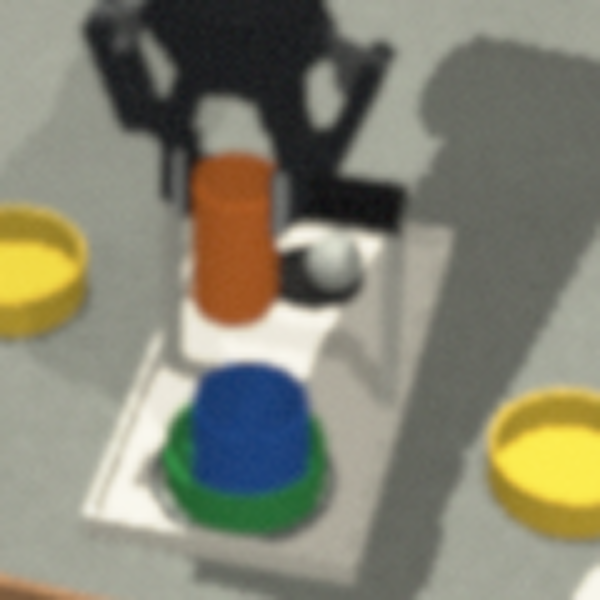

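The ball is still in its pocket, nudged towards +y. The cup is clear of everything, so I raise it, swing aside for a clear top view, and re-measure.

Call:
{"op": "carry_out", "data": {
  "series": [
    [[0,0,1.5],[0,0,0],255],
    [[0,0,2.5],[0,0,0],255],
    [[0,0,2.5],[0,0,0],255],
    [[0,0,1.5],[0,0,0],255],
    [[0,-2.0,0],[0,0,0],255],
    [[0,-4.0,0],[0,0,0],255],
    [[0,-4.0,0],[0,0,0],255],
    [[0,-4.0,0],[0,0,0],255],
    [[0,-4.0,0],[0,0,0],255],
    [[0,-2.0,0],[0,0,0],255]
  ]
}}

```text
t: 13.85
ee_pos: [654.2, -176.3, 240.8]
tcp_rot: [0.001, 0.707, -0.003, 0.707]
wrist_force: [-0.8, 0.2, -0.5]
gripper_width: 38.5
```

Call:
{"op": "carry_out", "data": {
  "series": [
    [[0,0,0],[0,0,0],255],
    [[0,0,0],[0,0,0],255],
    [[0,0,0],[0,0,0],255]
  ]
}}

```text
t: 14.1
ee_pos: [654.5, -170.9, 240.8]
tcp_rot: [0.001, 0.707, -0.0, 0.707]
wrist_force: [-0.7, 0.8, -0.6]
gripper_width: 38.5
```

```bash
cat > meas.py <<'E'
from m import *
def box(m,x0,x1,y0,y1):
    q=np.zeros_like(m); q[y0:y1,x0:x1]=m[y0:y1,x0:x1]; return q
def draw(img,cam,off,f,x,y,z,r,col):
    a=np.linspace(0,2*np.pi,90)
    p=world2pix(cam,np.c_[x+r*np.cos(a),y+r*np.sin(a),np.full(90,z)])
    cv2.polylines(img,[np.round((p+.5-np.array(off))*f*8).astype(np.int32)],True,col,1,cv2.LINE_AA,shift=3)
def bar(t,c=(580,30)):
    m,W=near(t,t["pixels"].max(2)<70,c,80,125,142); d=W[:,:2]
    r=cv2.minAreaRect(d.astype(np.float32)); q=np.median(d,0); u=np.linalg.svd(d-d.mean(0),full_matrices=False)[2][0]; u*=np.sign(u[1])
    # centre from pixel rectangle at top plane z=134
    P=np.argwhere(m)[:,::-1]; X=pix2world(t,P,134)[:,:2]; rr=cv2.minAreaRect(X.astype(np.float32))
    return d.mean(0),X.mean(0),rr,np.degrees(np.arctan2(u[1],u[0]))-90
E
python3 - <<'E'
from meas import *
t=vision.snapshot("top"); s=vision.snapshot("scene"); o=readout.observe();print(o["ee_pos"],o["gripper_width"])
print("bar",*bar(t))
t0=dict(t); t0["pixels"]=cv2.imread("pics/top0.png"); 
b=hue(t,98,130,80,25); p=np.argwhere(box(b,280,330,160,215)); print("blue",p[:,::-1].min(0),p[:,::-1].max(0))
print("beaker",fit_cyl(t,box(b,280,330,160,215),25,58,28,(657,34)))
g=hue(t,45,80)|b; print("dish(+beaker)",fit_cyl(t,box(g,280,330,165,210),15,30,39,(657,34)))
m,W=near(t,b,(657,34),50,50,64); print("rim",least_squares(lambda p:np.hypot(W[:,0]-p[0],W[:,1]-p[1])-26.5,(655,27),loss="soft_l1").x,len(W))
img=cv2.resize(t["pixels"][150:280,260:400],None,fx=5,fy=5,interpolation=cv2.INTER_CUBIC)
for y,c in [(28,(0,255,255)),(34,(0,0,255))]: draw(img,t,(260,150),5,656,y,58,28,c)
cv2.imwrite("pics/t6.png",img[:600])
zc=o["ee_pos"][2]; c=o["ee_pos"][:2]
m,W=near(s,hue(s,0,18),c,45,zc-60,zc+40); print("held scene",fit_cyl(s,m,zc-50,zc+24,20,c))
p=world2pix(s,[o["ee_pos"]])[0].astype(int); cv2.imwrite("pics/s6.png",cv2.resize(s["pixels"][p[1]-50:p[1]+50,p[0]-50:p[0]+50],None,fx=5,fy=5,interpolation=cv2.INTER_CUBIC))
E
```

```text
[ 654.72742619 -170.02290189  240.9107596 ] 38.323931067286345
bar [580.51265762  34.66590903] [580.37818177  34.60021412] ((580.3334350585938, 33.23036575317383), (16.95332908630371, 107.5292739868164), 3.1912457942962646) 3.92142706286387
blue [288 172] [309 195]
beaker (array([657.37627618,  37.32443823]), np.uint64(440), 452.82876728801057)
dish(+beaker) (array([656.72632155,  34.91460483]), np.uint64(690), 756.4146870791446)
rim [656.62959403  37.68935717] 96
held scene (array([ 654.2711835 , -173.29356072]), np.uint64(578), 622.9007123904303)
```

View pics/t6.png

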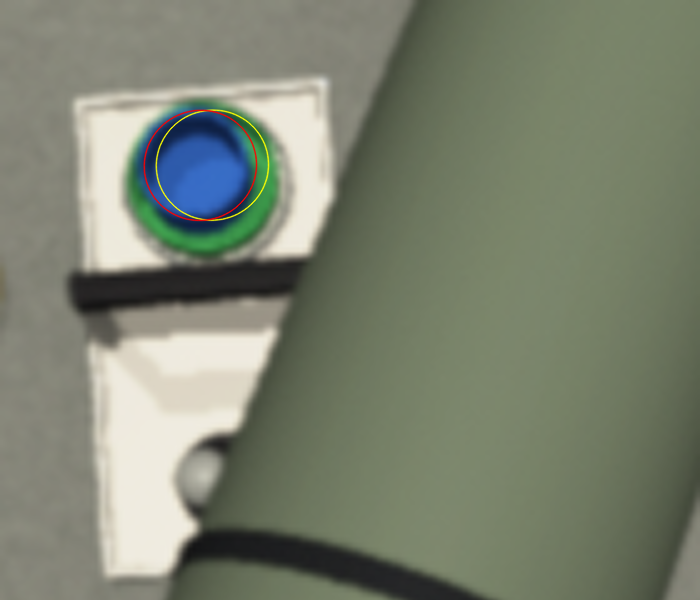

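View pics/s6.png

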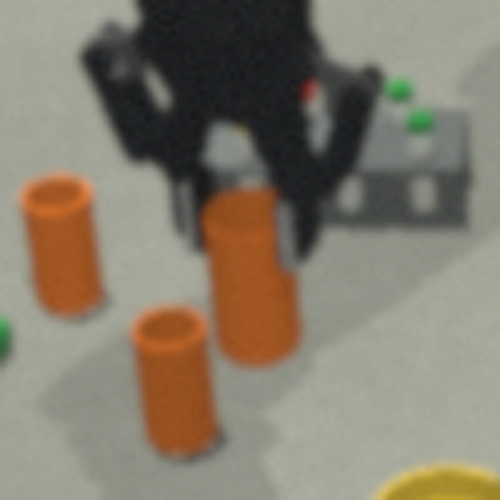

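The tray is now at about (580,34) with yaw about 3.5°. The beaker is at about (657,37), and the thimble still hangs true in the jaws. I'll go back at this safe height (bottom at 190 mm).

Call:
{"op": "carry_out", "data": {
  "series": [
    [[0.1,1.7,0],[0,0,0],255],
    [[0.1,3.0,0],[0,0,0],255],
    [[0,3.5,0],[0,0,0],255],
    [[0,3.5,0],[0,0,0],255],
    [[0,3.5,0],[0,0,0],255],
    [[0,3.0,0],[0,0,0],255],
    [[0,1.7,0],[0,0,0],255],
    [[0,0.9,0],[0,0,0],255],
    [[0,0,0],[0,0,0],255],
    [[0,0,0],[0,0,0],255]
  ]
}}

```text
t: 15.03
ee_pos: [656.5, 37.4, 240.9]
tcp_rot: [-0.0, 0.707, -0.0, 0.707]
wrist_force: [-0.2, 0.7, -0.3]
gripper_width: 38.3
```

Call:
{"op": "carry_out", "data": {
  "series": [
    [[0,0,0],[0,0,0],255],
    [[0,0,-2.0],[0,0,0],255],
    [[0,0,-3.0],[0,0,0],255],
    [[0,0,-2.5],[0,0,0],255],
    [[0,0,-1.5],[0,0,0],255],
    [[0,0,-1.0],[0,0,0],255],
    [[0,0,0],[0,0,0],255],
    [[0,0,0],[0,0,0],255],
    [[0,0,0],[0,0,0],255]
  ]
}}

```text
t: 15.78
ee_pos: [657.7, 35.9, 142.2]
tcp_rot: [0.001, 0.706, -0.001, 0.708]
wrist_force: [-0.5, -0.8, -0.5]
gripper_width: 38.2
```

```bash
python3 - <<'E'
from meas import *
a=[]
for i in range(3):
    s=vision.snapshot("scene"); o=readout.observe(); a.append(o["ee_pos"])
e=np.mean(a,0); print(e,o["gripper_width"],o["wrist_force"])
zc=e[2]
m,W=near(s,hue(s,0,18),e[:2],45,zc-70,zc+40); print("held scene",fit_cyl(s,m,zc-50,zc+24,20,e[:2]))
f=6; off=(300,245); img=cv2.resize(s["pixels"][245:345,300:390],None,fx=f,fy=f,interpolation=cv2.INTER_CUBIC)
bx,by=-2.7,-2.5
draw(img,s,off,f,656.5+bx,37+by,58,28,(0,255,255)); draw(img,s,off,f,e[0]+bx,e[1]+by,zc-50,20,(255,255,255)); draw(img,s,off,f,e[0]+bx,e[1]+by,58,20,(255,255,255))
cv2.imwrite("pics/s7.png",img)
t=vision.snapshot("top"); f=6;off=(270,150); img=cv2.resize(t["pixels"][150:240,270:360],None,fx=f,fy=f,interpolation=cv2.INTER_CUBIC)
draw(img,t,off,f,656.5,37,58,28,(0,255,255));cv2.imwrite("pics/t7.png",img)
E
```

```text
[657.78314523  36.22664635 142.39879627] 38.50299719224013 [0.83979999 0.11859462 0.32089475]
held scene (array([653.91486008,  32.92424493]), np.uint64(560), 601.9474176215008)
```

View pics/s7.png

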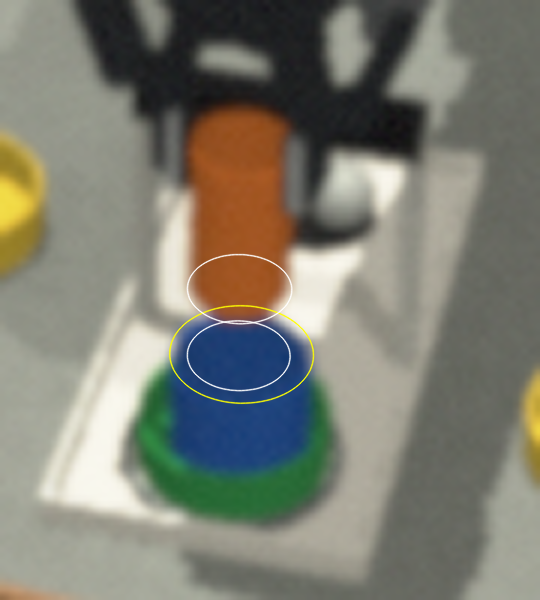

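View pics/t7.png

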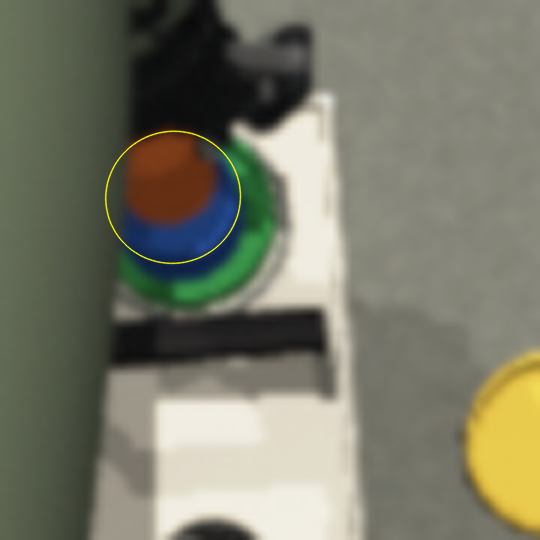

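Beaker rim and cup bottom line up in both views. Lowering, with a force check just past the rim.

Call:
{"op": "carry_out", "data": {
  "series": [
    [[0,0,-1.0],[0,0,0],255],
    [[0,0,-1.2],[0,0,0],255],
    [[0,0,-0.9],[0,0,0],255],
    [[0,0,-0.7],[0,0,0],255],
    [[0,0,-0.6],[0,0,0],255],
    [[0,0,0],[0,0,0],255],
    [[0,0,0],[0,0,0],255]
  ]
}}

```text
t: 16.57
ee_pos: [656.1, 36.6, 95.9]
tcp_rot: [0.001, 0.708, -0.001, 0.707]
wrist_force: [0.1, 0.7, -0.5]
gripper_width: 38.7
```

No contact with the bottom at about 46 mm, inside the beaker. Continuing.

Call:
{"op": "carry_out", "data": {
  "series": [
    [[0,0,-0.7],[0,0,0],255],
    [[0,0,-0.8],[0,0,0],255],
    [[0,0,-0.6],[0,0,0],255],
    [[0,0,-0.5],[0,0,0],255],
    [[0,0,-0.4],[0,0,0],255],
    [[0,0,0],[0,0,0],255],
    [[0,0,0],[0,0,0],255]
  ]
}}

```text
t: 17.15
ee_pos: [656.4, 36.5, 66.4]
tcp_rot: [0.001, 0.707, -0.001, 0.707]
wrist_force: [0.8, -0.7, -0.4]
gripper_width: 38.5
```

Call:
{"op": "carry_out", "data": {
  "series": [
    [[0,0,-0.2],[0,0,0],255],
    [[0,0,-0.15],[0,0,0],255],
    [[0,0,0],[0,0,0],255]
  ]
}}

```text
t: 17.4
ee_pos: [657.3, 36.5, 64.2]
tcp_rot: [0.001, 0.707, -0.001, 0.708]
wrist_force: [-1.1, -0.6, 2.1]
gripper_width: 38.6
```

Call:
{"op": "carry_out", "data": {
  "series": [
    [[0,0,-0.1],[0,0,0],255],
    [[0,0,0],[0,0,0],255],
    [[0,0,0],[0,0,0],255]
  ]
}}

```text
t: 17.65
ee_pos: [657.4, 36.5, 64.1]
tcp_rot: [0.001, 0.706, -0.001, 0.708]
wrist_force: [-2.8, 0.8, 8.5]
gripper_width: 38.2
```

Contact at 8.5 N and the expected depth. Releasing.

Call:
{"op": "carry_out", "data": {
  "series": [
    [[0,0,0],[0,0,0],130],
    [[0,0,0],[0,0,0],110],
    [[0,0,0],[0,0,0],80],
    [[0,0,0],[0,0,0],40],
    [[0,0,0],[0,0,0],0],
    [[0,0,0.5],[0,0,0],0],
    [[0,0,1.5],[0,0,0],0],
    [[0,0,3],[0,0,0],0],
    [[0,0,4],[0,0,0],0],
    [[0,0,4],[0,0,0],0]
  ]
}}

```text
t: 18.48
ee_pos: [655.7, 36.6, 193.0]
tcp_rot: [0.001, 0.708, -0.001, 0.706]
wrist_force: [1.2, 0.1, 0.2]
gripper_width: 85.2
```

Call:
{"op": "carry_out", "data": {
  "series": [
    [[0,0,3],[0,0,7],0],
    [[0,0,1],[0,0,7],0],
    [[0,-4,0],[0,0,7],0],
    [[0,-4,0],[0,0,7],0],
    [[0,-4,0],[0,0,7],0],
    [[0,-4,0],[0,0,7],0],
    [[0,-4,0],[0,0,7],0],
    [[0,-4,0],[0,0,7],0],
    [[0,-3,0],[0,0,7],0],
    [[0,0,0],[0,0,7],0]
  ]
}}

```text
t: 19.32
ee_pos: [655.9, -240.4, 232.0]
tcp_rot: [-0.406, 0.58, 0.404, 0.579]
wrist_force: [-0.4, 0.7, -0.2]
gripper_width: 85.3
```

Call:
{"op": "carry_out", "data": {
  "series": [
    [[0,0,0],[0,0,7],0],
    [[0,0,0],[0,0,7],0],
    [[0,0,0],[0,0,7],0],
    [[0,0,0],[0,0,2.5],0]
  ]
}}

```text
t: 19.65
ee_pos: [656.5, -233.7, 232.4]
tcp_rot: [-0.516, 0.484, 0.516, 0.484]
wrist_force: [-0.3, -0.3, -0.5]
gripper_width: 85.4
```

```bash
python3 - <<'E'
from meas import *
from scipy.spatial.transform import Rotation as Ro
o=readout.observe(); M=Ro.from_quat(o["tcp_rot"]).as_matrix(); print(o["t"],o["ee_pos"],"yaw",np.degrees(np.arctan2(M[1,1],M[0,1])),o["joint_pos"].round(2))
t=vision.snapshot("top"); s=vision.snapshot("scene")
print("bar",*bar(t))
f=5;img=cv2.resize(t["pixels"][155:275,265:365],None,fx=f,fy=f,interpolation=cv2.INTER_CUBIC); cv2.imwrite("pics/t8.png",img)
img=cv2.resize(s["pixels"][225:345,290:410],None,fx=f,fy=f,interpolation=cv2.INTER_CUBIC); cv2.imwrite("pics/s8.png",img)
m,W=near(t,hue(t,0,18),(656,37),50,20,120); W=W[W[:,2]>78]; print("thimble rim",least_squares(lambda p:np.hypot(W[:,0]-p[0],W[:,1]-p[1])-18.5,(656,37),loss="soft_l1").x,np.median(W[:,2]))
m,W=near(t,hue(t,98,130,80,25),(656,37),50,52,64); print("beaker rim",least_squares(lambda p:np.hypot(W[:,0]-p[0],W[:,1]-p[1])-26.5,(656,37),loss="soft_l1").x)
g=hue(t,45,80)|hue(t,98,130,80,25); print("dish",fit_cyl(t,box(g,280,330,165,212),15,30,39,(657,34)))
E
```

```text
19.65 [ 656.53541468 -233.71063085  232.44451092] yaw -176.351012982046 [-0.45  0.61  0.26  1.22 -0.   -2.08]
bar [580.83644835  30.04629282] [580.72642922  29.99308128] ((580.851806640625, 29.952762603759766), (16.167770385742188, 114.19686126708984), 4.0354228019714355) 3.6120322838970793
thimble rim [651.81951427  36.32761681] 85.32188086599166
beaker rim [654.36458568  37.39624905]
dish (array([656.69214973,  34.60098722]), np.uint64(689), 756.4204474166036)
```

View pics/t8.png

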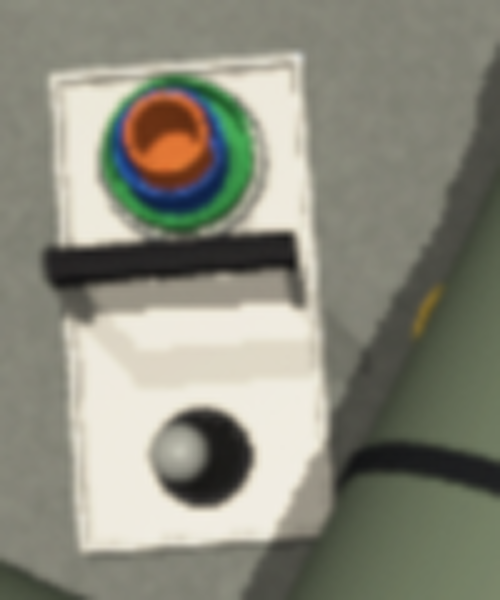

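View pics/s8.png

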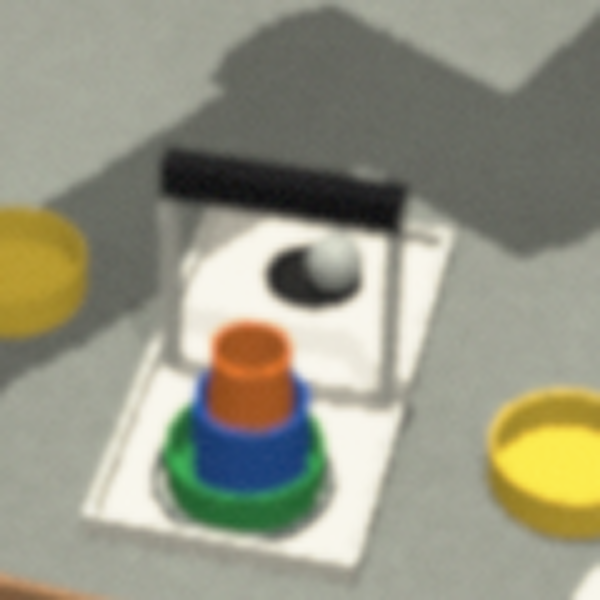

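Everything is nested: thimble rim at z≈85, beaker and thimble both within about 3 mm of centre, and the ball in its pocket. The bar is at (580.8,30.0) with yaw about 3.8°, and the jaws are already at 183.7°. Moving above the bar.

Call:
{"op": "carry_out", "data": {
  "series": [
    [[-0.5,2.0,0],[0,0,0],0],
    [[-1.0,3.6,0],[0,0,0],0],
    [[-1.2,4.0,0],[0,0,0],0],
    [[-1.2,4.0,0],[0,0,0],0],
    [[-1.2,4.0,0],[0,0,0],0],
    [[-1.2,4.0,0],[0,0,0],0],
    [[-0.8,3.0,0],[0,0,0],0],
    [[-0.5,1.8,0],[0,0,0],0],
    [[0,0,0],[0,0,0],0],
    [[0,0,0],[0,0,0],0]
  ]
}}

```text
t: 20.58
ee_pos: [580.7, 31.1, 232.8]
tcp_rot: [0.515, -0.485, -0.515, -0.485]
wrist_force: [0.5, -0.5, 0.5]
gripper_width: 85.6
```

Call:
{"op": "carry_out", "data": {
  "series": [
    [[0,0,0],[0,0,0],0],
    [[0,0,-1.5],[0,0,0],0],
    [[0,0,-2.0],[0,0,0],0],
    [[0,0,-1.5],[0,0,0],0],
    [[0,0,0],[0,0,0],0],
    [[0,0,0],[0,0,0],0],
    [[0,0,0],[0,0,0],0]
  ]
}}

```text
t: 21.17
ee_pos: [581.6, 29.2, 183.1]
tcp_rot: [0.515, -0.485, -0.514, -0.486]
wrist_force: [0.1, -0.4, 0.0]
gripper_width: 85.3
```

```bash
python3 - <<'E'
from meas import *
from scipy.spatial.transform import Rotation as Ro
s=vision.snapshot("scene"); a=[]
for i in range(2): vision.snapshot("scene"); a.append(readout.observe()["ee_pos"])
o=readout.observe(); M=Ro.from_quat(o["tcp_rot"]).as_matrix(); print(a,"yaw",np.degrees(np.arctan2(M[1,1],M[0,1])))
f=5;img=cv2.resize(s["pixels"][220:340,280:400],None,fx=f,fy=f,interpolation=cv2.INTER_CUBIC); cv2.imwrite("pics/s9.png",img)
E
```

```text
[array([581.75793826,  29.59987632, 183.49840926]), array([581.68793748,  29.75748864, 183.45729697])] yaw -176.63704659349065
```

View pics/s9.png

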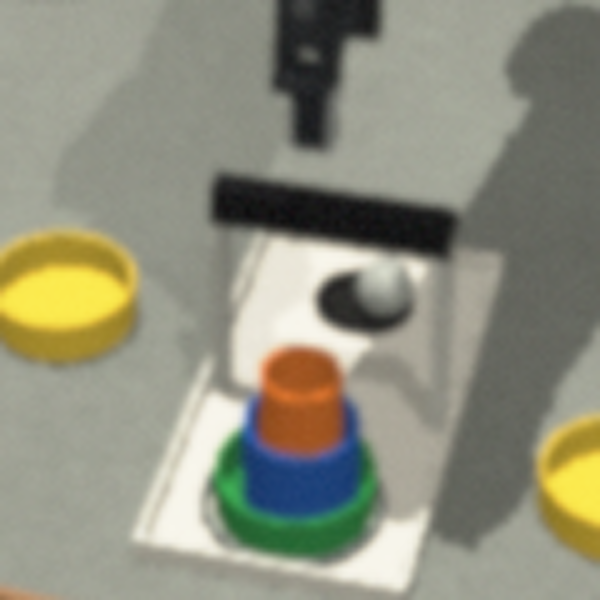

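The fingers straddle the bar. Descending to TCP z≈104 and closing gently.

Call:
{"op": "carry_out", "data": {
  "series": [
    [[-0.08,0.03,-1.5],[0,0,0],0],
    [[0,0,-2.0],[0,0,0],0],
    [[0,0,-1.8],[0,0,0],0],
    [[0,0,-1.2],[0,0,0],0],
    [[0,0,-0.8],[0,0,0],0],
    [[0,0,-0.6],[0,0,0],0],
    [[0,0,0],[0,0,0],0],
    [[0,0,0],[0,0,0],0]
  ]
}}

```text
t: 21.98
ee_pos: [580.4, 30.5, 103.8]
tcp_rot: [0.515, -0.485, -0.514, -0.485]
wrist_force: [-0.3, 0.2, 0.4]
gripper_width: 85.2
```

Call:
{"op": "carry_out", "data": {
  "series": [
    [[0,0,0],[0,0,0],60],
    [[0,0,0],[0,0,0],110],
    [[0,0,0],[0,0,0],150],
    [[0,0,0],[0,0,0],170],
    [[0,0,0],[0,0,0],180],
    [[0,0,0],[0,0,0],190],
    [[0,0,0],[0,0,0],200],
    [[0,0,0],[0,0,0],210],
    [[0,0,0],[0,0,0],220],
    [[0,0,0],[0,0,0],235]
  ],
  "newtons": 25
}}

```text
t: 22.82
ee_pos: [580.8, 30.5, 103.7]
tcp_rot: [0.515, -0.485, -0.514, -0.485]
wrist_force: [2.1, 0.2, 2.0]
gripper_width: 15.6
```

Gripped at 15.6 mm, which matches the 16 mm bar. Firming the grip.

Call:
{"op": "carry_out", "data": {
  "series": [
    [[0,0,0],[0,0,0],255],
    [[0,0,0],[0,0,0],255],
    [[0,0,0],[0,0,0],255]
  ],
  "newtons": 80
}}

```text
t: 23.07
ee_pos: [580.8, 30.4, 103.8]
tcp_rot: [0.515, -0.485, -0.514, -0.485]
wrist_force: [2.9, 0.9, 3.7]
gripper_width: 14.9
```

Call:
{"op": "carry_out", "data": {
  "series": [
    [[0,0,0.1],[0,0,0],255],
    [[0,0,0.2],[0,0,0],255],
    [[0,0,0.3],[0,0,0],255],
    [[0,0,0.3],[0,0,0],255],
    [[0,0,0.3],[0,0,0],255],
    [[0,0,0.3],[0,0,0],255],
    [[0,0,0.2],[0,0,0],255],
    [[0,0,0.1],[0,0,0],255],
    [[0,0,0],[0,0,0],255],
    [[0,0,0],[0,0,0],255]
  ]
}}

```text
t: 23.9
ee_pos: [580.0, 30.5, 121.3]
tcp_rot: [0.515, -0.485, -0.515, -0.485]
wrist_force: [0.6, 0.3, -5.6]
gripper_width: 14.9
```

```bash
python3 - <<'E'
from meas import *
o=readout.observe(); print(o["ee_pos"],o["gripper_width"],o["wrist_force"],o["torque"],o["tcp_rot"])
s=vision.snapshot("scene");f=5;img=cv2.resize(s["pixels"][220:340,280:400],None,fx=f,fy=f,interpolation=cv2.INTER_CUBIC); cv2.imwrite("pics/s10.png",img)
t=vision.snapshot("top");img=cv2.resize(t["pixels"][155:275,265:365],None,fx=f,fy=f,interpolation=cv2.INTER_CUBIC); cv2.imwrite("pics/t10.png",img)
E
```

```text
[579.96937591  30.47386774 121.32673671] 14.874668339751633 [ 0.56716718  0.26841158 -5.57200408] [-0.06923817  0.01067109 -0.00480439] [ 0.51461542 -0.48493984 -0.51459197 -0.48497363]
```

View pics/s10.png

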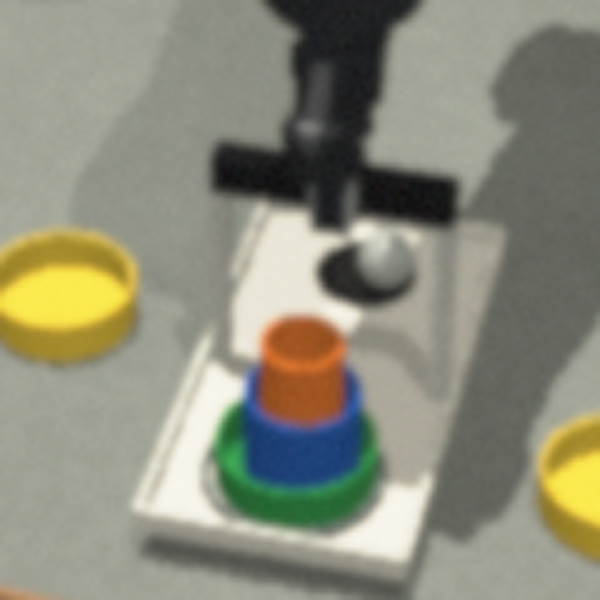

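View pics/t10.png

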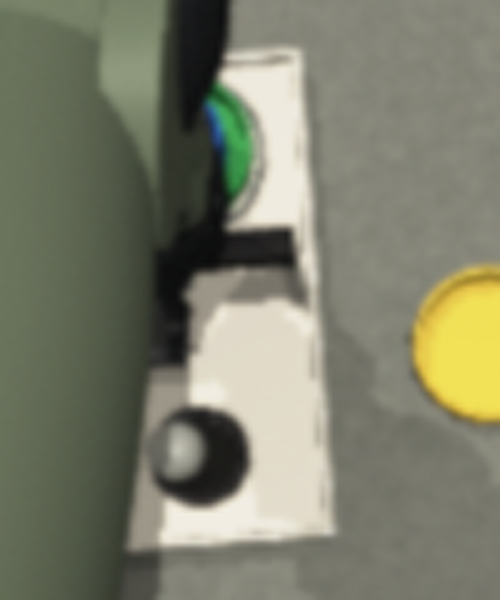

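The tray hangs level (5.6 N, about its full weight), the ball is in its pocket on the +y side, and the nest is intact. Lifting smoothly.

Call:
{"op": "carry_out", "data": {
  "series": [
    [[0,0,0.3],[0,0,0],255],
    [[0,0,0.6],[0,0,0],255],
    [[0,0,0.9],[0,0,0],255],
    [[0,0,1.2],[0,0,0],255],
    [[0,0,1.4],[0,0,0],255],
    [[0,0,1.4],[0,0,0],255],
    [[0,0,1.4],[0,0,0],255],
    [[0,0,1.4],[0,0,0],255],
    [[0,0,1.4],[0,0,0],255],
    [[0,0,1.2],[0,0,0],255]
  ]
}}

```text
t: 24.83
ee_pos: [580.3, 30.5, 235.4]
tcp_rot: [0.515, -0.485, -0.514, -0.485]
wrist_force: [-0.0, -0.8, -5.5]
gripper_width: 14.8
```

Call:
{"op": "carry_out", "data": {
  "series": [
    [[0,0,0.9],[0,0,0],255],
    [[0,0,0.6],[0,0,0],255],
    [[0,0,0.3],[0,0,0],255],
    [[0,0,0],[0,0,0],255],
    [[0,0,0],[0,0,0],255],
    [[0,0,0],[0,0,0],255]
  ]
}}

```text
t: 25.33
ee_pos: [579.5, 30.5, 250.4]
tcp_rot: [-0.514, 0.485, 0.515, 0.485]
wrist_force: [-0.6, -0.1, -5.7]
gripper_width: 14.7
```

```bash
python3 - <<'E'
from meas import *
o=readout.observe(); print(o["ee_pos"],o["gripper_width"],o["wrist_force"],o["torque"],o["joint_pos"].round(2))
s=vision.snapshot("scene");f=4;img=cv2.resize(s["pixels"][180:330,260:410],None,fx=f,fy=f,interpolation=cv2.INTER_CUBIC); cv2.imwrite("pics/s11.png",img)
E
```

```text
[579.47706065  30.49680107 250.4465716 ] 14.689268925458528 [-0.64431731 -0.10693626 -5.71215741] [-0.02868417 -0.02006726 -0.04732163] [-0.07  0.37 -0.08  1.12 -0.   -1.7 ]
```

View pics/s11.png

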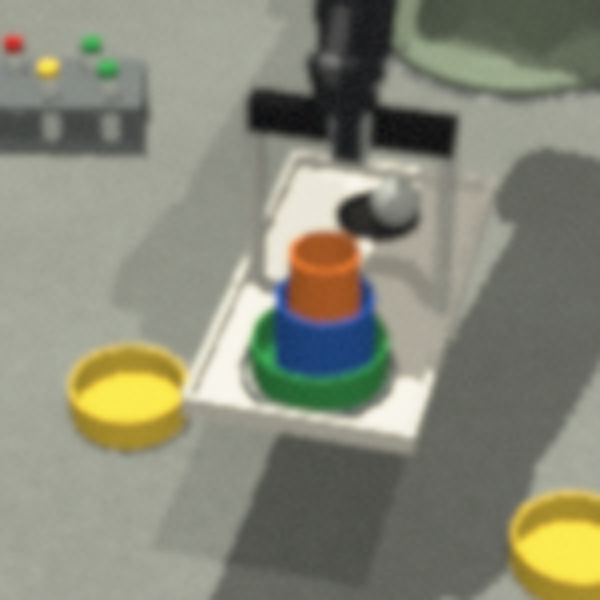

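Level at about 147 mm with the ball in its pocket. Now a gentle traverse at about 0.2 m/s² or less to the mat at (453.7,357).

Call:
{"op": "carry_out", "data": {
  "series": [
    [[-0.06,0.15,0],[0,0,0],255],
    [[-0.12,0.3,0],[0,0,0],255],
    [[-0.17,0.45,0],[0,0,0],255],
    [[-0.23,0.6,0],[0,0,0],255],
    [[-0.29,0.75,0],[0,0,0],255],
    [[-0.35,0.9,0],[0,0,0],255],
    [[-0.4,1.05,0],[0,0,0],255],
    [[-0.46,1.2,0],[0,0,0],255],
    [[-0.52,1.35,0],[0,0,0],255],
    [[-0.58,1.5,0],[0,0,0],255]
  ]
}}

```text
t: 26.22
ee_pos: [547.5, 114.4, 251.3]
tcp_rot: [-0.515, 0.485, 0.515, 0.485]
wrist_force: [0.3, 0.1, -4.9]
gripper_width: 14.7
```

Call:
{"op": "carry_out", "data": {
  "series": [
    [[-0.57,1.48,0],[0,0,0],255],
    [[-0.57,1.48,0],[0,0,0],255],
    [[-0.57,1.48,0],[0,0,0],255],
    [[-0.57,1.48,0],[0,0,0],255],
    [[-0.57,1.48,0],[0,0,0],255],
    [[-0.57,1.48,0],[0,0,0],255],
    [[-0.57,1.48,0],[0,0,0],255],
    [[-0.57,1.48,0],[0,0,0],255],
    [[-0.57,1.48,0],[0,0,0],255],
    [[-0.57,1.48,0],[0,0,0],255]
  ]
}}

```text
t: 27.05
ee_pos: [490.0, 262.8, 251.4]
tcp_rot: [-0.515, 0.485, 0.515, 0.485]
wrist_force: [-0.1, -0.1, -5.3]
gripper_width: 15.0
```

Call:
{"op": "carry_out", "data": {
  "series": [
    [[-0.57,1.48,0],[0,0,0],255],
    [[-0.57,1.48,0],[0,0,0],255],
    [[-0.52,1.35,0],[0,0,0],255],
    [[-0.46,1.2,0],[0,0,0],255],
    [[-0.4,1.05,0],[0,0,0],255],
    [[-0.35,0.9,0],[0,0,0],255],
    [[-0.29,0.75,0],[0,0,0],255],
    [[-0.23,0.6,0],[0,0,0],255],
    [[-0.17,0.45,0],[0,0,0],255],
    [[-0.12,0.3,0],[0,0,0],255]
  ]
}}

```text
t: 27.88
ee_pos: [454.3, 357.0, 251.2]
tcp_rot: [0.515, -0.485, -0.515, -0.485]
wrist_force: [-0.2, 0.4, -4.7]
gripper_width: 14.9
```

Call:
{"op": "carry_out", "data": {
  "series": [
    [[-0.06,0.15,0],[0,0,0],255],
    [[0,0,0],[0,0,0],255],
    [[0,0,0],[0,0,0],255],
    [[0,0,0],[0,0,0],255],
    [[0,0,0],[0,0,0],255],
    [[0,0,0],[0,0,0],255],
    [[0,0,0],[0,0,0],255],
    [[0,0,0],[0,0,0],255]
  ]
}}

```text
t: 28.55
ee_pos: [453.9, 358.0, 251.3]
tcp_rot: [0.515, -0.485, -0.515, -0.485]
wrist_force: [-0.1, -0.4, -5.1]
gripper_width: 15.0
```

```bash
python3 - <<'E'
from meas import *
o=readout.observe(); print(o["ee_pos"],o["tcp_rot"],o["gripper_width"],o["wrist_force"],o["torque"])
s=vision.snapshot("scene");p=world2pix(s,[o["ee_pos"]])[0].astype(int);print(p);f=4;img=cv2.resize(s["pixels"][p[1]-50:p[1]+100,p[0]-75:p[0]+75],None,fx=f,fy=f,interpolation=cv2.INTER_CUBIC); cv2.imwrite("pics/s12.png",img)
t=vision.snapshot("top");p=world2pix(t,[o["ee_pos"]])[0].astype(int);img=cv2.resize(t["pixels"][p[1]-70:p[1]+70,p[0]-75:p[0]+75],None,fx=f,fy=f,interpolation=cv2.INTER_CUBIC); cv2.imwrite("pics/t12.png",img)
m,W=near(t,hue(t,105,128),(455,357),100,-5,12); print(len(W))
E
```

```text
[453.85981955 357.96285596 251.29720676] [ 0.51457642 -0.48499686 -0.51453941 -0.48501376] 15.031409294482751 [-0.09754836 -0.43759665 -5.10970708] [-0.00195854 -0.01420536  0.01991239]
[504 212]
721
```

View pics/s12.png

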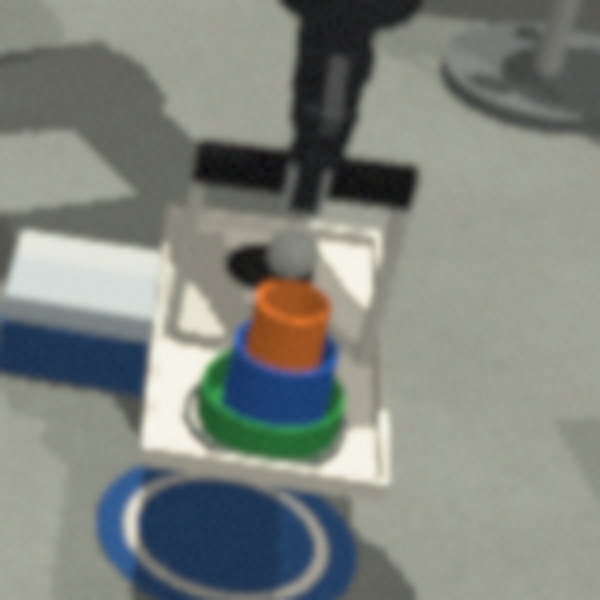

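View pics/t12.png

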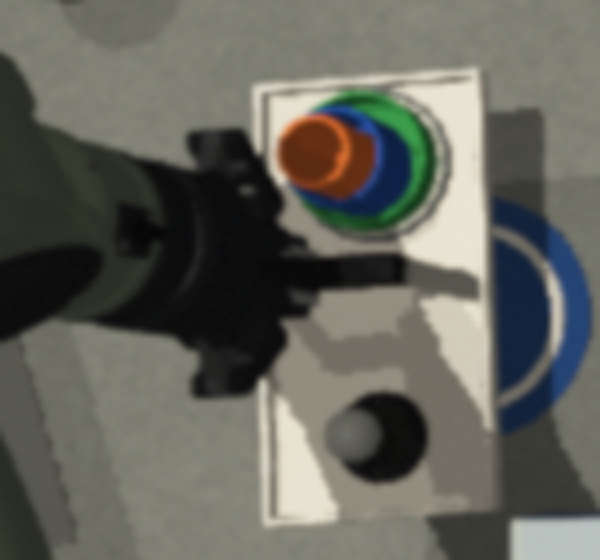

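```bash
python3 - <<'E'
from meas import *
t=vision.snapshot("top"); o=readout.observe(); e=o["ee_pos"]; z0=e[2]-103.8
px=t["pixels"].astype(int); c=e[:2]; yaw=np.radians(3.5); ex=np.array([np.cos(yaw),np.sin(yaw)]); ey=np.array([-ex[1],ex[0]])
loc=lambda q:[round(float((q-c)@ex),1),round(float((q-c)@ey),1)]
# pocket dark disc
pk=c-80*ex
print("pocket pix",world2pix(t,[[*pk,z0+4]]),"ball if centred",world2pix(t,[[*pk,z0+19]]),"scale",world2pix(t,[[pk[0],pk[1]+10,z0+19]]))
p=world2pix(t,[[*pk,z0+4]])[0].astype(int)
f=8;off=(p[0]-30,p[1]-25);img=cv2.resize(t["pixels"][off[1]:off[1]+50,off[0]:off[0]+60],None,fx=f,fy=f,interpolation=cv2.INTER_CUBIC)
draw(img,t,off,f,*pk,z0+5,20,(0,255,255)); draw(img,t,off,f,*pk,z0+19,15,(255,255,0)); q=pk+10*ey; draw(img,t,off,f,*q,z0+19,15,(0,0,255)); cv2.imwrite("pics/ball.png",img)
# tray plane from white pts
m,W=near(t,px.min(2)>165,c,150,z0-5,z0+12); A=np.c_[W[:,:2]-c,np.ones(len(W))]; k=np.linalg.lstsq(A,W[:,2],rcond=None)[0]; print("plane slope",k[:2],"z",k[2],len(W),"z0",z0)
m,W=near(t,hue(t,45,80),c+75*ex,60,z0,z0+45); print("dish", [loc(x) for x in [fit_cyl(t,m|near(t,hue(t,98,130,80,25),c+75*ex,45,z0,z0+40)[0],z0+4,z0+30,39,c+75*ex)[0]]])
m,W=near(t,hue(t,0,18),c+75*ex,50,z0+78,z0+92); print("th rim",loc(least_squares(lambda p:np.hypot(W[:,0]-p[0],W[:,1]-p[1])-18.5,c+75*ex,loss="soft_l1").x),np.median(W[:,2])-z0)
m,W=near(t,hue(t,98,130,80,25),c+75*ex,50,z0+52,z0+64); print("bk rim",loc(least_squares(lambda p:np.hypot(W[:,0]-p[0],W[:,1]-p[1])-26.5,c+75*ex,loss="soft_l1").x))
print(o["joint_vel"].round(4))
E
```

```text
pocket pix [[154.84406654 297.37516994]] ball if centred [[152.26548835 297.30289884]] scale [[147.81349428 297.35158021]]
plane slope [0.00168506 0.00118685] z 151.67407681137715 1115 z0 147.4601594056125
dish [[75.4, -4.1]]
th rim [71.2, 0.1] 84.24315235086004
bk rim [73.1, 1.7]
[ 0.0028  0.0006 -0.0013 -0.0001  0.0001 -0.0066]
```

View pics/ball.png

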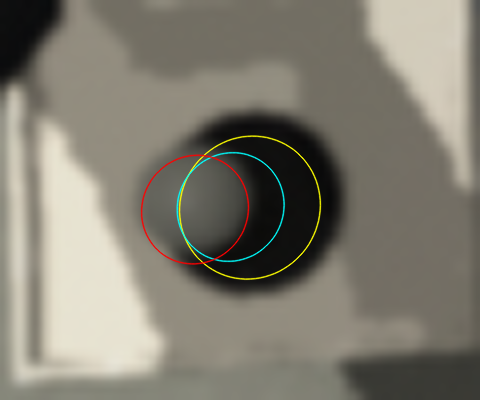

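The final checks hold, so I hand in.

```bash
python3 -c "
from station import bot,readout
o=readout.observe();print(o['t'],o['ee_pos'],o['gripper_width']);print(bot.sign_off())"
```

```text
28.7 [453.78706319 358.05571034 251.26015941] 14.972555976148806
the job is handed in; nothing more can be done
None
```

The job is handed in at about 28.7 s. The blue beaker was set in the green dish and the nearest orange cup in the beaker while the tray was on the bench. The tray was then lifted by its bar and is held over the blue mat.

**Last checks:**
- **Tray:** its middle is within about 1 mm of the mat's measured centre, with the underside about 147 mm up. It is level to about 0.1° and still.
- **Grip:** the fingers hold the bar with an 80 N grip setting, at 15 mm opening.
- **Cups:** the dish is about 4 mm off its seat in y. The beaker and orange cup are still nested, with the orange cup's rim 84 mm above the underside (86 mm expected).
- **Ball:** it is in its pocket but not centred, resting against the rim about 12 mm towards +y (limit 18 mm).

**What went wrong or disagreed:**
- **Tray nudged:** the tray moved about 7 mm and turned about 2° while I carried the orange cup over, most likely because the cup brushed the end of the bar. That is probably what pushed the ball off centre. I re-measured everything before placing the cup.
- **Camera offset:** the scene camera reads about 3 mm off the top camera. I used the top camera, which agreed with the robot's own position readings.
- **Fit error:** one of my fitting steps stalled early on and gave wrong scene-view positions until I fixed it.
- **Bystanders:** I did not measure the timer, jar and tip box again at the end, but no move went near them.

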